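# Load, close and leak-check the culture box

## Robot

A 6-joint arm with a two-finger parallel gripper is mounted at the origin on the work surface; the furniture and walls round the work are solid. World frame = base frame: x ahead of the robot, y to its left, z up, the work surface at z = 0. Lengths are in m, angles in rad, forces in N, time in s.
With the tool pointing down it reaches from about 0.275 to 1 m from the base axis. Payload 8.4 kg.
Tool frame: the origin (TCP) lies between the finger pads; the fingertips stand 14 mm ahead of it and the grasp point (between the pads) lies 5 mm behind it (robot.finger_overhang is the distance from the TCP to the fingertips, in m); x points along the fingers, z is the direction in which the jaws open and shut, and the axes are right-handed (so a half turn about x gives the same grasp; the last joint's range is limited). The gripper opens to 85 mm and grips with 20 to 120 N. Pads are 22 mm wide; open, the fingers measure 114 mm over their backs; the gripper's body (76 mm by 85 mm) begins 54 mm behind the grasp point. The pads swing forward as they close: fully open they stand 13 mm farther back than shut.
Start: joints at [-1.133, 0.353, 1.633, -0, 1.155, -0.002], TCP at [0.266, -0.566, 0.245] pointing down, gripper open.
Joint ranges: [-2.63, 2.63], [-0.92, 2.1], [0.06, 2.66], [-1.3, 4.44], [0, 2.69], [-3.02, 3.02]. Speed limits (rad/s): [2.22, 2.22, 2.79, 3.14, 3.14, 3.14].

## Interface

Orientations are given as a 3x3 rotation matrix whose columns are the frame's x, y, z axes.
In Python, from workcell import monitor, viewer, robot gives the robot as it stands.
- The arm moves only by the tool arm_command, never from a script. Its argument "motion" is one flat list of numbers, 7 for each row, row after row: the finger opening in mm, from 0 to 85.4, then the shift along the world's x, y, z in mm, then the turn, a rotation vector about the world's x, y, z in degrees. A call has exactly 10 rows; each row shifts and turns the pose as measured when the row begins; what a row does not reach is not made up. A row lasts 1/12 s, in which the tool goes at most 41.7 mm and 7.16 degrees, less where a joint would pass 70% of its speed; a pose out of reach is approached as far as the arm can. A call is refused whole if a number of a shift passes 41.7 or a number of a turn 7.16, either way. A call with a gripper value outside its range is refused whole. The fingers move at their own pace and stop on an object; "squeeze" is the grip in N (left out, the last holds). Time passes only in rows, so rows that do not move let the fingers close, or fill a call up. It gives the time, the measured TCP pose, the force and the opening at its end, in the units of the state.
- monitor.get_state(): the state, without advancing time (a new reading comes with each control period).
- viewer.camera(name): name is "scene" or "top"; returns (picture, depth): 400x640x3 uint8, red, green, blue; 400x640 float32, m along the optical axis (not along the pixel's ray), 0 where there is no reading.
- viewer.calibration(name): a dict with "fov_y" (degrees; the focal length in pixels is half the picture's height over the tangent of half this angle, whatever the lens; pixels are square), "cx", "cy" (the principal point, pixels), "cam_to_world" (4x4, takes a point from camera to world coordinates). Camera axes: x right, y down, z forward; pixel columns grow to the right and rows downward; lengths in m; the calibration is good to about 2 mm. A picture is of the moment at which its call begins. calibration takes no time and is no camera call.
- robot.close_job(): hands the job in, once; it reports no verdict.
The state is a dict: "clock": time; "joints": joint angles; "qd": joint speeds; "effort": joint torques, N m; "ee_pos": TCP position; "orientation": TCP orientation; "contact_force": force on the tool from outside, world axes, zero at the start; "torque": the same for the moment, N m; "finger_gap": finger opening in m.
Only numpy, scipy, OpenCV 4.12 (cv2) and the standard library are available. Lean on these libraries where they do the work, as an engineer would, in place of code of your own. Each camera call takes 0.05 s, during which the arm holds its last target.

## Task

Stand every culture jar upright in a pocket of its own in the open culture box, shut the lid and turn its black latch bar clockwise as far as it goes. Then take the leak-detector pen from its stand and check the lid joint in one slow pass, no faster than about 3 cm/s, with its tip less than a centimetre above the joint and without pressing on anything or cutting across the lid: start beside the hinge on the left, go along the left side, the front and the right side, and finish beside the hinge on the right. Put the pen back upright in its stand and leave the dropper bottles where they are.

Things in the scene. Friction and masses are not known exactly. Their poses are not given: they have to be found in the camera images.
- culture_box: White box fixed to the table, 144 (x) x 224 (y) x 90 mm high; origin at the centre of its underside, x to the hinge side (away from the robot at yaw 0), y left, z up. Open inside 116 x 194 mm; walls 14 mm. A 7 mm lip runs round front and sides; the joint is the 4 mm gap between lip and shut lid over a black gasket, straight along x = -63 mm (front) and y = +/-103 mm (sides).
- pocket0 (a point): centre of the floor of a round pocket, 10 mm above the table, at x = -12, y = -72 mm of the box. The four pockets are 42 mm wide, 22 mm deep, in a row along the box's y in a grey insert whose top is 32 mm above the table; any jar may go in any pocket
- pocket1 (a point): centre of the floor of a round pocket, 10 mm above the table, at x = -12, y = -24 mm of the box. The four pockets are 42 mm wide, 22 mm deep, in a row along the box's y in a grey insert whose top is 32 mm above the table; any jar may go in any pocket
- pocket2 (a point): centre of the floor of a round pocket, 10 mm above the table, at x = -12, y = 24 mm of the box. The four pockets are 42 mm wide, 22 mm deep, in a row along the box's y in a grey insert whose top is 32 mm above the table; any jar may go in any pocket
- pocket3 (a point): centre of the floor of a round pocket, 10 mm above the table, at x = -12, y = 72 mm of the box. The four pockets are 42 mm wide, 22 mm deep, in a row along the box's y in a grey insert whose top is 32 mm above the table; any jar may go in any pocket
- lid (a joint): hinge of the lid on the box's far (+x) side, axis at x = +65, z = 86 mm of the box: 0 shut, 1.57 upright, 2.0 stop (leaning back); starts at 1.75 to 1.95. Aluminium plate, 202 mm wide, 9 mm thick, free edge 126 mm from the axis; shut, its top is flush with the lip at z = 90 mm. Stiff friction (about 2 N at the edge): it stays where left. Push it shut from behind, beside the latch.
- latch (a joint): black latch bar on the lid's middle (64 mm from the hinge axis): 0 = bar along the box's x, growing clockwise seen from above on the shut lid, stop at 1.57 = bar along the box's y. Starts at 0.1 to 0.4; home is over 1.35. Friction 0.05 N m.
- latch_grip (a point): centre of the latch bar, on its axis. The bar is 70 x 16 x 22 mm, its top 11 mm above this point; with the lid shut this point lies 23 mm above the lid
- leak_pen: pen-shaped leak detector, 162 mm long, 60 g: steel snout 5 to 6 mm thick and 22 mm long, then a steel cone widening to 22 mm at 60 mm, then a round white body 22 mm thick up to 156 mm; origin at its tip, z along the pen to the blunt end. It starts upright, tip down, in the pen stand.
- pen_stand: grey stand fixed to the table: round foot 60 mm wide and a tapered cup, 72 mm high, mouth 26 mm wide, narrowing to 11 mm at its floor 14 mm above the table, where the pen's tip rests; the pen stands in it loosely. Origin at the centre of the underside, z up.
- seam0 (a point): point on the joint's centre line at rim height (z = 90 mm), at the left end of the joint, beside the hinge
- seam1 (a point): point on the joint's centre line at rim height (z = 90 mm), halfway along the left side
- seam2 (a point): point on the joint's centre line at rim height (z = 90 mm), at the front left corner
- seam3 (a point): point on the joint's centre line at rim height (z = 90 mm), at the middle of the front
- seam4 (a point): point on the joint's centre line at rim height (z = 90 mm), at the front right corner
- seam5 (a point): point on the joint's centre line at rim height (z = 90 mm), halfway along the right side
- seam6 (a point): point on the joint's centre line at rim height (z = 90 mm), at the right end of the joint, beside the hinge
- jar0: squat glass culture jar with a heavy bottom, a plain paper band and a white ribbed screw cap, 80 g: body 38 mm wide up to 40 mm, cap 34 mm wide from 42 to 55 mm (its top); stands upright on the table; origin at the centre of its underside, z up. Two to four jars are present; None if absent
- jar1: squat glass culture jar with a heavy bottom, a plain paper band and a white ribbed screw cap, 80 g: body 38 mm wide up to 40 mm, cap 34 mm wide from 42 to 55 mm (its top); stands upright on the table; origin at the centre of its underside, z up. Two to four jars are present; None if absent
- jar2: squat glass culture jar with a heavy bottom, a plain paper band and a white ribbed screw cap, 80 g: body 38 mm wide up to 40 mm, cap 34 mm wide from 42 to 55 mm (its top); stands upright on the table; origin at the centre of its underside, z up. Two to four jars are present; None if absent
- jar3: squat glass culture jar with a heavy bottom, a plain paper band and a white ribbed screw cap, 80 g: body 38 mm wide up to 40 mm, cap 34 mm wide from 42 to 55 mm (its top); stands upright on the table; origin at the centre of its underside, z up. Two to four jars are present; None if absent
- dropper_a: dropper bottle with a blue pointed cap, 37 x 35 x 98 mm, bystander; origin under its centre
- dropper_b: dropper bottle with a black pointed cap, 37 x 35 x 98 mm, bystander; origin under its centre
Mind the look-alikes: they are no part of the job. There is more than one size of the pen_stand; the job needs the larger. What is shaped like the jar0 but orange is not meant.

How it is judged:
On the way, in this order (a step that is already met when the one before it is completed fails the run):
1. every jar stands in a pocket of its own ((horizontal distance between jar0 and pocket0 below 0.007 m or horizontal distance between jar0 and pocket1 below 0.007 m or horizontal distance between jar0 and pocket2 below 0.007 m or horizontal distance between jar0 and pocket3 below 0.007 m) and z of each of jar0, jar1, jar2, jar3 in the frame of culture_box below 0.016 m and angle between each of jar0, jar1, jar2, jar3's own z axis and vertical below 0.15 rad and (horizontal distance between jar1 and pocket0 below 0.007 m or horizontal distance between jar1 and pocket1 below 0.007 m or horizontal distance between jar1 and pocket2 below 0.007 m or horizontal distance between jar1 and pocket3 below 0.007 m) and (horizontal distance between jar2 and pocket0 below 0.007 m or horizontal distance between jar2 and pocket1 below 0.007 m or horizontal distance between jar2 and pocket2 below 0.007 m or horizontal distance between jar2 and pocket3 below 0.007 m) and (horizontal distance between jar3 and pocket0 below 0.007 m or horizontal distance between jar3 and pocket1 below 0.007 m or horizontal distance between jar3 and pocket2 below 0.007 m or horizontal distance between jar3 and pocket3 below 0.007 m)), for 0.2 s.
2. the lid is shut over them (all of step 1 and value of joint lid below 0.05 rad), for 0.2 s.
3. the latch is turned home (value of joint lid below 0.05 rad and value of joint latch above 1.35 rad), for 0.2 s.
4. the pen's tip passes over the joint at the left end of the joint, beside the hinge (all of step 3 and horizontal distance between leak_pen and seam0 below 0.007 m and z of leak_pen in the frame of culture_box between 0.086 and 0.1 m), for 0.05 s.
5. the pen's tip passes over the joint halfway along the left side (all of step 3 and horizontal distance between leak_pen and seam1 below 0.007 m and z of leak_pen in the frame of culture_box between 0.086 and 0.1 m), for 0.05 s.
6. the pen's tip passes over the joint at the front left corner (all of step 3 and horizontal distance between leak_pen and seam2 below 0.007 m and z of leak_pen in the frame of culture_box between 0.086 and 0.1 m), for 0.05 s.
7. the pen's tip passes over the joint at the middle of the front (all of step 3 and horizontal distance between leak_pen and seam3 below 0.007 m and z of leak_pen in the frame of culture_box between 0.086 and 0.1 m), for 0.05 s.
8. the pen's tip passes over the joint at the front right corner (all of step 3 and horizontal distance between leak_pen and seam4 below 0.007 m and z of leak_pen in the frame of culture_box between 0.086 and 0.1 m), for 0.05 s.
9. the pen's tip passes over the joint halfway along the right side (all of step 3 and horizontal distance between leak_pen and seam5 below 0.007 m and z of leak_pen in the frame of culture_box between 0.086 and 0.1 m), for 0.05 s.
10. the pen's tip passes over the joint at the right end of the joint, beside the hinge (all of step 3 and horizontal distance between leak_pen and seam6 below 0.007 m and z of leak_pen in the frame of culture_box between 0.086 and 0.1 m), for 0.05 s.
At the end, for the whole second after the job is handed in: Each jar present stands upright (0.15 rad) in a pocket, within 7 mm of its centre and 6 mm of its floor; lid under 0.05 rad, latch past 1.35 rad; the pen stands released and still in its stand, upright (0.2 rad), tip within 10 mm of the seat and 8 mm above it (all of step 1 and all of step 3 and horizontal distance between leak_pen and pen_stand below 0.01 m and z of leak_pen in the frame of pen_stand below 0.022 m and angle between leak_pen's own z axis and vertical below 0.2 rad and linear speed of leak_pen below 0.02 m/s); the robot touches nothing.
It fails at once if the pen moves faster than 8 cm/s while its tip is at the joint (less than 10 mm above the box) (x of leak_pen in the frame of culture_box between -0.073 and 0.073 m and y of leak_pen in the frame of culture_box between -0.113 and 0.113 m and z of leak_pen in the frame of culture_box between 0.08 and 0.1 m and linear speed of leak_pen above 0.08 m/s).
It fails at once if the tip strays in over the lid, more than 16 mm inside the joint, while less than 10 mm above it (x of leak_pen in the frame of culture_box between -0.047 and 0.073 m and y of leak_pen in the frame of culture_box between -0.087 and 0.087 m and z of leak_pen in the frame of culture_box between 0 and 0.1 m).
It fails at once if the pen is pressed on the box or its lid with more than 12 N (contact force between leak_pen and culture_box above 12 N).
It fails at once if a dropper bottle is knocked more than 3 cm from its place (distance of any of dropper_a, dropper_b from where it was at the start of the episode above 0.03 m).
Of jar0, jar1, jar2, jar3 only 2 to 4 are there at a start; the rules pass over those that are not, and their reading is None.
At some moment in a run one of jar0, jar1, jar2, jar3 may be knocked a few centimetres aside while the robot is not near it.
It also fails if it takes over 210 s, if anything falls off the work surface, if the arm or the gripper's body presses on something with over 40 N, if the wrist force passes 120 N, or if a joint passes its speed limit or range.

## Working session

There is one attempt and no reset: what is moved stays moved. The work goes in short steps, Python scripts to look and compute and a tool call to move; the robot and the scene stay as the last step left them, time stands still between calls to the robot, and variables do not carry over. Pictures are saved under pics/ and viewed, and the job is handed in when it is done.

Besides the shell and the picture viewer there is one more tool, called after "Call:" by a JSON object that holds its "op" and its "data". arm_command: Moves the arm, as the interface text tells. Its arguments: {"type":"object","properties":{"motion":{"type":"array","items":{"type":"number"}},"squeeze":{"type":"number"}},"required":["motion"]}

```bash
ls; mkdir -p pics
cat > h.py <<'E'
import numpy as np, cv2
from workcell import monitor, viewer, robot
def cam(n):
    p,d=viewer.camera(n); return p.copy(),d
def save(n,img): cv2.imwrite('pics/'+n+'.png',img[:,:,::-1])
def K(n,shape=(400,640)):
    c=viewer.calibration(n); f=shape[0]/2/np.tan(np.radians(c['fov_y'])/2); return f,c['cx'],c['cy'],np.array(c['cam_to_world'])
def ray(n,u,v):
    f,cx,cy,T=K(n); d=np.array([(u-cx)/f,(v-cy)/f,1.]); return T[:3,3],T[:3,:3]@d
def onz(n,u,v,z):
    o,d=ray(n,u,v); return o+d*(z-o[2])/d[2]
def pt(n,d,u,v):
    o,r=ray(n,u,v); return o+r*d[int(round(v)),int(round(u))]
def cloud(n,d):
    f,cx,cy,T=K(n); v,u=np.mgrid[0:400,0:640]; P=np.stack([(u-cx)/f*d,(v-cy)/f*d,d],-1)
    return P@T[:3,:3].T+T[:3,3]
def proj(n,p):
    f,cx,cy,T=K(n); q=T[:3,:3].T@(np.array(p)-T[:3,3]); return cx+f*q[0]/q[2],cy+f*q[1]/q[2]
E
python3 - <<'E'
from h import *
np.set_printoptions(precision=4,suppress=True)
for n in('scene','top'):
    p,d=cam(n); save(n+'0',p); np.savez(n+'0.npz',p=p,d=d); print(n,viewer.calibration(n),(d==0).mean())
s=monitor.get_state(); print(s)
E
```

```text
pics
scene {'fov_y': 48.72443130432299, 'cx': 315.56985946521286, 'cy': 197.4396461611721, 'cam_to_world': array([[-0.6853, -0.2737,  0.6749, -0.4475],
       [-0.728 ,  0.2816, -0.6251,  0.9538],
       [-0.019 , -0.9197, -0.3922,  0.63  ],
       [ 0.    ,  0.    ,  0.    ,  1.    ]])} 0.00398828125
top {'fov_y': 52.50579413116069, 'cx': 321.9104939896834, 'cy': 201.38452727879977, 'cam_to_world': array([[ 0.0265, -0.9803,  0.1955,  0.241 ],
       [-0.9996, -0.0256,  0.0069,  0.1386],
       [-0.0018, -0.1956, -0.9807,  1.1742],
       [ 0.    ,  0.    ,  0.    ,  1.    ]])} 0.0040390625
{'clock': 0.1, 'joints': array([-1.1334,  0.3536,  1.6341, -0.    ,  1.1552, -0.0024]), 'qd': array([ 0.0009, -0.0022, -0.0004, -0.0011,  0.0022, -0.0012]), 'effort': array([ -0.0008, -60.6363, -34.282 ,  -0.0001,   0.0041,  -0.    ]), 'ee_pos': array([ 0.2659, -0.5652,  0.2446]), 'orientation': array([[-0.0005,  0.9049,  0.4257],
       [ 0.0011,  0.4257, -0.9049],
       [-1.    ,  0.    , -0.0012]]), 'contact_force': array([-0.6211, -0.4985, -0.1681]), 'torque': array([0.0448, 0.0216, 0.0602]), 'finger_gap': 0.08561928907784512}
```

View pics/scene0.png

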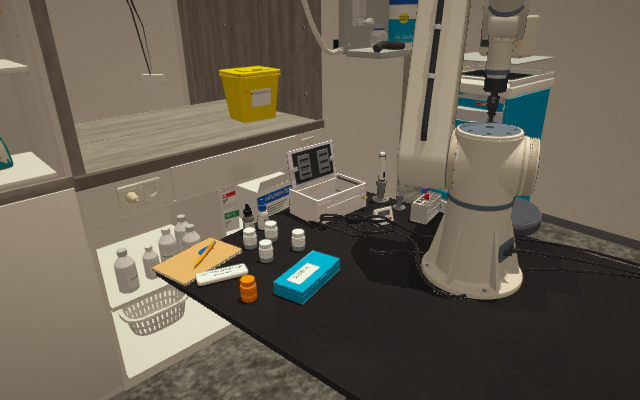

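View pics/top0.png

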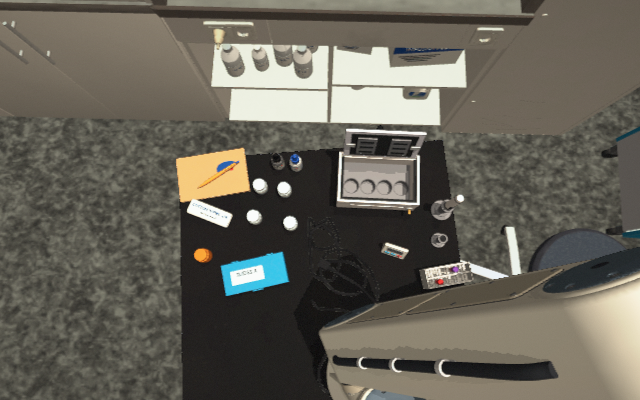

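The top picture shows four white jars at about (260,186), (284,189), (254,216) and (290,223). The orange look-alike is at (203,255), so it is left alone. The open box is at (380,180). The two stands are at (441,210), holding the pen, and at (438,240), the smaller one. I'll enlarge and measure.

Run:
```python
from h import *
z=np.load('top0.npz');p=z['p'];d=z['d']
a=cv2.resize(p[120:250,320:480],None,fx=5,fy=5,interpolation=cv2.INTER_CUBIC)[:600,:800]
save('top0_box',a)
b=cv2.resize(p[140:270,180:310],None,fx=4.6,fy=4.6,interpolation=cv2.INTER_CUBIC)
save('top0_jar',b)
z=np.load('scene0.npz');p=z['p']
save('scene0_box',cv2.resize(p[130:240,280:440],None,fx=5,fy=5,interpolation=cv2.INTER_CUBIC))
```

```text
(no output)
```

View pics/top0_box.png

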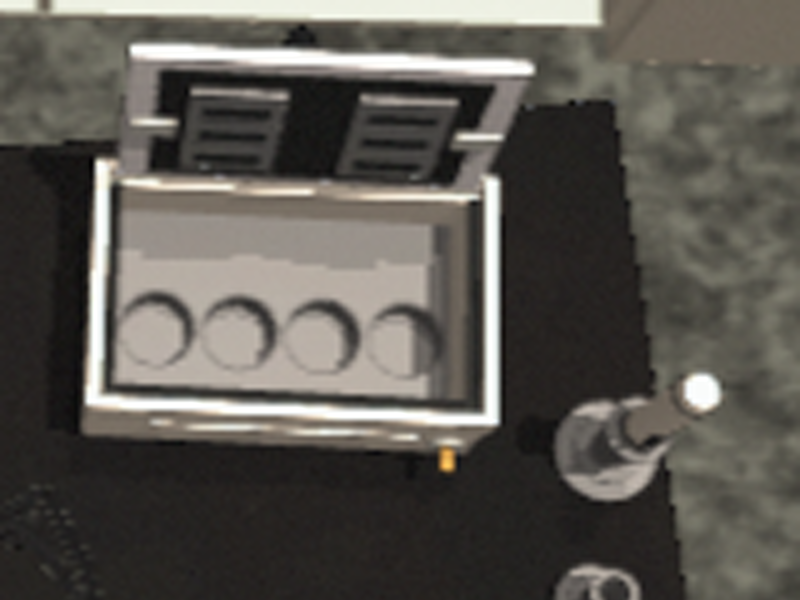

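View pics/top0_jar.png

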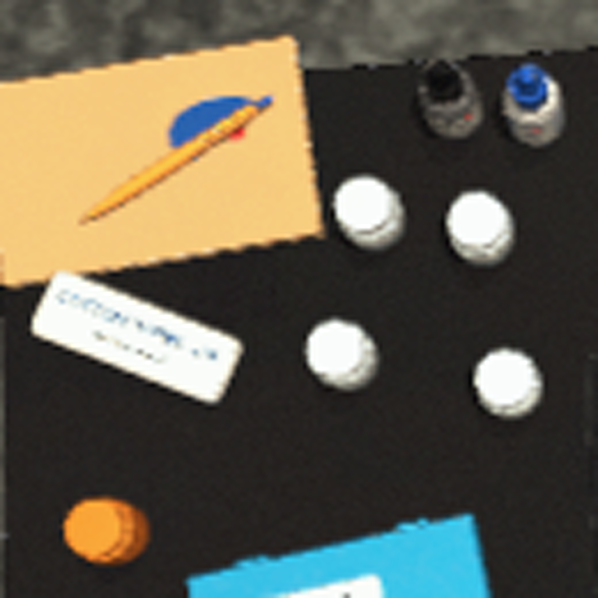

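View pics/scene0_box.png

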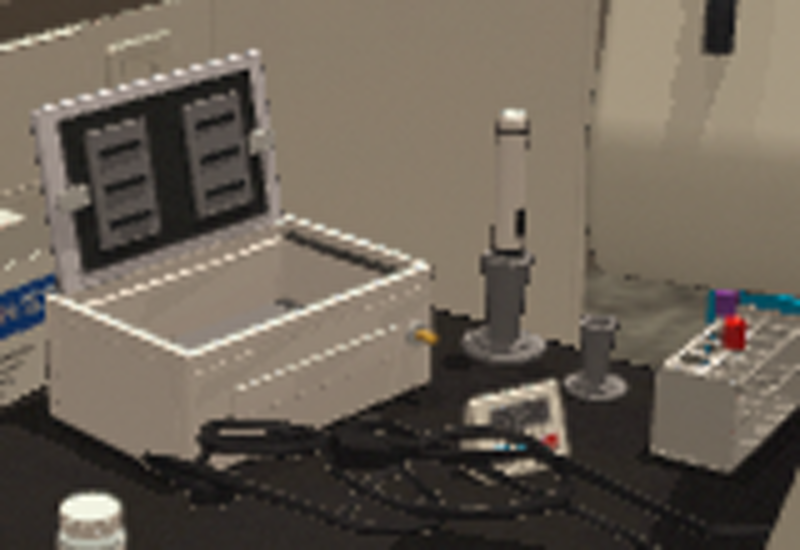

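The crops confirm the four white jars and the orange one, which is not meant. The larger stand is the one holding the white pen (top, 441,210). The stand at (438,240) is smaller and empty.

Run:
```python
from h import *
np.set_printoptions(precision=4,suppress=True)
z=np.load('top0.npz');p=z['p'];d=z['d'];C=cloud('top',d)
hsv=cv2.cvtColor(p,cv2.COLOR_RGB2HSV)
# depth noise on table
print('table z',np.median(C[300:330,240:290,2]),C[300:330,240:290,2].std())
R=(hsv[...,1]<40)&(hsv[...,2]>215)
def comp(mask,roi,mn=30):
    m=np.zeros_like(mask,np.uint8); v0,v1,u0,u1=roi; m[v0:v1,u0:u1]=mask[v0:v1,u0:u1]
    n,l,s,c=cv2.connectedComponentsWithStats(m)
    return [(c[i],s[i],l==i) for i in range(1,n) if s[i,4]>=mn]
for c,s,l in comp(R,(165,245,240,310)):
    # use cap top by depth
    print('jar',c,s, onz('top',*c,0.055), np.median(C[l],0))
# box rim
m=(abs(C[...,2]-0.09)<0.006)
mm=np.zeros(m.shape,bool); mm[140:215,330:425]=m[140:215,330:425]
mm&=(hsv[...,2]>170)
P=C[mm]; print(len(P),P[:,2].mean(), P.min(0),P.max(0))
r=cv2.minAreaRect((P[:,:2]*1000).astype(np.float32)); print('rect',r, cv2.boxPoints(r))
o=p.copy(); o[mm]=[255,0,0]; save('rim',cv2.resize(o[120:250,320:480],None,fx=5,fy=5,interpolation=cv2.INTER_NEAREST)[:600])
```

```text
table z -0.0002783510529195121 0.07415969772656751
jar [258.4766 183.9533] [253 179  12  11 107] [0.5098 0.3279 0.055 ] [0.5098 0.328  0.0547]
jar [283.4414 187.4324] [278 182  12  12 111] [0.5015 0.2565 0.055 ] [0.5018 0.2574 0.0553]
jar [252.569  215.3707] [247 210  13  12 116] [0.4191 0.3392 0.055 ] [0.4196 0.3395 0.0548]
jar [289.6134 222.    ] [284 216  13  13 119] [0.4032 0.2349 0.055 ] [0.403  0.2343 0.0545]
403 0.08995432343517108 [ 0.4552 -0.1186  0.0842] [0.601  0.1056 0.0956]
rect ((527.8963012695312, -6.545677185058594), (222.48751831054688, 142.74871826171875), 88.90519714355469) [[ 454.4095 -116.4054]
 [ 597.1321 -119.1329]
 [ 601.3832  103.314 ]
 [ 458.6605  106.0415]]
```

View pics/rim.png

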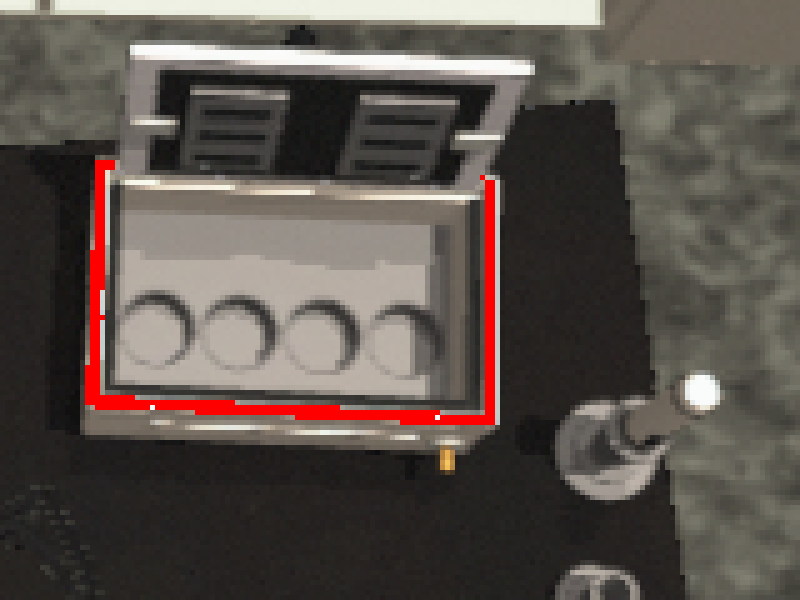

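```bash
cat > box.py <<'E'
from h import *
def measure(p,verbose=True):
    g=p.astype(float).mean(2)
    # top camera: predicted strips from rough pose; sample perpendicular profiles in world at z=.09
    cx,cy,th=0.528,-0.0065,np.radians(-1.1)
    for it in range(4):
        R=np.array([[np.cos(th),-np.sin(th)],[np.sin(th),np.cos(th)]])
        def prof(bx,by,dirv,rng):
            s=np.arange(-rng,rng,0.0004); pts=[]
            for t in s:
                w=np.array([cx,cy])+R@(np.array([bx,by])+t*np.array(dirv)); pts.append(proj('top',[w[0],w[1],0.09]))
            pts=np.array(pts,np.float32)
            v=cv2.remap(g.astype(np.float32),pts[:,0][None],pts[:,1][None],cv2.INTER_LINEAR)[0]
            return s,v
        A=[];b=[];res={}
        for name,pl,dv in (('front',[(-.0685,y) for y in np.arange(-.09,.091,.006)],(1,0)),
                        ('left',[(x,.1085) for x in np.arange(-.05,.04,.006)],(0,1)),
                        ('right',[(x,-.1085) for x in np.arange(-.05,.04,.006)],(0,1))):
            offs=[]
            for (x,y) in pl:
                s,v=prof(x,y,dv,.009)
                w=np.clip(v-150,0,None)
                if w.sum()==0: continue
                o=(s*w).sum()/w.sum(); offs.append((x,y,o))
            res[name]=np.array(offs)
        f=res['front']; pf=np.polyfit(f[:,1],f[:,2],1)  # dx = a*y+b
        L=res['left'];Rr=res['right']; l=L[:,2].mean(); r=Rr[:,2].mean()
        if verbose: print('front',pf,'sides',l,r, 'slopes',np.polyfit(L[:,0],L[:,2],1)[0],np.polyfit(Rr[:,0],Rr[:,2],1)[0])
        d=R@np.array([pf[1],(l+r)/2]); cx+=d[0]; cy+=d[1]; th+= -pf[0]
    return cx,cy,th
if __name__=='__main__':
    z=np.load('top0.npz'); cx,cy,th=measure(z['p']); print('box',cx,cy,np.degrees(th))
    c,s=np.cos(th),np.sin(th)
    o=cv2.resize(z['p'],None,fx=4,fy=4,interpolation=cv2.INTER_CUBIC)
    def W(x,y,zz): return (cx+c*x-s*y,cy+s*x+c*y,zz)
    for x,y,zz in [(-.012,-.072,.032),(-.012,-.024,.032),(-.012,.024,.032),(-.012,.072,.032)]:
        print('pocket',np.round(W(x,y,zz),4))
        ring=np.array([proj('top',W(x+.021*np.cos(a),y+.021*np.sin(a),zz)) for a in np.linspace(0,6.28,40)])
        cv2.polylines(o,[np.int32((ring+.5)*4-.5)],True,(255,0,0),1)
    for a in [(-.072,.112),(-.072,-.112),(.063,.103),(-.063,.103),(-.063,-.103),(.063,-.103)]:
        u=proj('top',W(*a,.09)); cv2.circle(o,tuple(int((q+.5)*4) for q in u),2,(0,255,0),-1)
    cv2.imwrite('pics/boxfit.png',o[500:860,1300:1800,::-1])
    z=np.load('scene0.npz'); o=cv2.resize(z['p'],None,fx=5,fy=5,interpolation=cv2.INTER_CUBIC)
    for a in [(-.072,.112),(-.072,-.112),(.072,.112),(.072,-.112)]:
        u=proj('scene',W(*a,.09)); cv2.circle(o,tuple(int((q+.5)*5) for q in u),3,(0,255,0),-1)
    cv2.imwrite('pics/boxfit_s.png',o[800:1150,1400:1900,::-1])
E
python3 box.py
```

```text
front [0.00314151 0.00035801] sides -0.0016542179288284897 -0.0014082924209051332 slopes -0.0049409470270439975 -0.000702873944898309Traceback (most recent call last):
  File "box.py", line 32, in <module>
    z=np.load('top0.npz'); cx,cy,th=measure(z['p']); print('box',cx,cy,np.degrees(th))
                                    ~~~~~~~^^^^^^^^
  File "box.py", line 21, in measure
    s,v=prof(x,y,dv,.009)
        ~~~~^^^^^^^^^^^^^
  File "box.py", line 11, in prof
    w=np.array([cx,cy])+R@(np.array([bx,by])+t*np.array(dirv)); pts.append(proj('top',[w[0],w[1],0.09]))
                                                                           ~~~~^^^^^^^^^^^^^^^^^^^^^^^^
  File "h.py", line 18, in proj
    f,cx,cy,T=K(n); q=T[:3,:3].T@(np.array(p)-T[:3,3]); return cx+f*q[0]/q[2],cy+f*q[1]/q[2]
              ~^^^
  File "h.py", line 7, in K
    c=viewer.calibration(n); f=shape[0]/2/np.tan(np.radians(c['fov_y'])/2); return f,c['cx'],c['cy'],np.array(c['cam_to_world'])
ValueError: time passes only in moves, steps and waits
```

```bash
python3 - <<'E'
s=open('h.py').read()
s=s.replace("def K(n","_c={}\ndef K(n,shape=(400,640)):\n    if n not in _c: _c[n]=K0(n)\n    return _c[n]\ndef K0(n")
open('h.py','w').write(s)
E
python3 box.py
```

```text
front [0.00314151 0.00035801] sides -0.0016542179288284897 -0.0014082924209051332 slopes -0.0049409470270439975 -0.000702873944898309
front [0.00088946 0.00011058] sides -0.00015147478537131154 9.107993677593525e-05 slopes -0.0018289414083881685 0.0025969507511668308
front [9.33666000e-05 2.38092463e-05] sides -0.0001299465554283786 0.00011359796700806853 slopes -0.0009165126478618372 0.0034809436282190144
front [6.37238382e-05 6.92944329e-06] sides -0.00012242080568071405 0.00012161485779172025 slopes -0.000882314134758307 0.003544397760565862
box 0.5284689526557356 -0.008079795405572287 -1.3399582854584444
pocket [ 0.5148 -0.0798  0.032 ]
pocket [ 0.5159 -0.0318  0.032 ]
pocket [0.517  0.0162 0.032 ]
pocket [0.5182 0.0642 0.032 ]
```

View pics/boxfit.png

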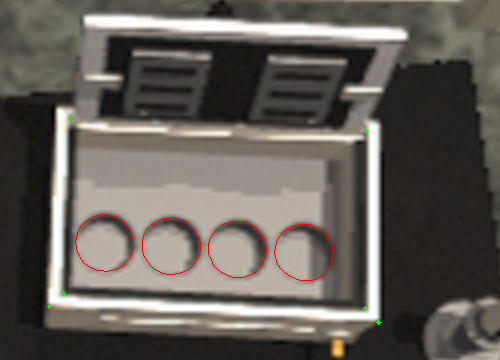

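View pics/boxfit_s.png

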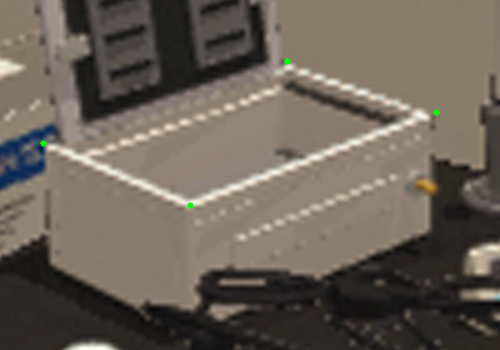

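Run:
```python
from h import *
np.set_printoptions(precision=3,suppress=True)
print(robot.finger_overhang, [a for a in dir(robot) if a[0]!='_'])
z=np.load('top0.npz');p=z['p'];d=z['d'];C=cloud('top',d)
zs=np.load('scene0.npz');ps=zs['p'];S=cloud('scene',zs['d'])
# stuff behind lid
for nm,A in(('top',C),('scene',S)):
    m=(A[...,0]>.6)&(A[...,0]<.95)&(abs(A[...,1]+.008)<.18)&(A[...,2]>.0)
    P=A[m]; 
    for x in np.arange(.6,.95,.02):
        q=P[(P[:,0]>=x)&(P[:,0]<x+.02)]
        if len(q): print(nm,'%.2f'%x,len(q),'z',q[:,2].min(),q[:,2].max(),'y',q[:,1].min(),q[:,1].max())
# pen stand
for n,u,v in(('top',447,204),('top',459,198),('top',441,212)): print(n,u,v,pt(n,d,u,v))
# pen top white
hsv=cv2.cvtColor(p,cv2.COLOR_RGB2HSV)
m=np.zeros(d.shape,bool); m[192:205,452:466]=((hsv[...,2]>200)&(hsv[...,1]<40))[192:205,452:466]
v,u=np.nonzero(m); print('pentop',u.mean(),v.mean(),m.sum(),np.median(C[m],0),onz('top',u.mean(),v.mean(),.176))
# stand cup ring pts z~.072, foot
for lo,hi in((.002,.03),(.062,.08),(.08,.2)):
    m=(C[...,2]>lo)&(C[...,2]<hi)&(C[...,1]<-.13)&(C[...,1]>-.3)&(C[...,0]>.3)&(C[...,0]<.5)
    P=C[m]; print(lo,hi,len(P),P.min(0),P.max(0),P.mean(0))
# scene: pen top
m=(S[...,2]>.165)&(S[...,1]<-.13)&(S[...,1]>-.3)&(S[...,0]>.3)&(S[...,0]<.55)
v,u=np.nonzero(m); print('scene pen',u.mean(),v.mean(),S[m].mean(0),S[m].max(0))
# droppers
for u,v in((277,158),(295,158)): print('drop',pt('top',d,u,v))
```

```text
0.014 ['Unreachable', 'close_job', 'finger_overhang']
top 0.60 1154 z 4.686165283596111e-06 0.21504084396616252 y -0.1872214358701993 0.17130779963990556
top 0.62 178 z 3.454867506236248e-05 0.21103797046564177 y -0.1875341999607878 0.17194748866960727
top 0.64 75 z 1.5705819424782774e-05 0.17918817716361235 y -0.1877543724962718 0.11761129968485373
top 0.66 27 z 5.93616373290029e-05 0.006885463136348413 y -0.18528952089376433 -0.15193851956256527
scene 0.60 736 z 0.00011659807302788483 0.2110338713866119 y -0.11334798952938785 0.1684777185395978
scene 0.62 27 z 3.65748422300749e-05 0.20818976277036583 y -0.06645450936859709 0.1683610389870177
scene 0.80 10 z 0.6407727653458503 0.6600282419027549 y -0.18733284165445863 -0.17260073122813213
scene 0.82 18 z 0.6376666677600079 0.6605137201905688 y -0.1879314887488841 -0.1795697062540762
top 447 204 [ 0.456 -0.189  0.106]
top 459 198 [ 0.457 -0.198  0.178]
top 441 212 [ 0.447 -0.195  0.031]
pentop 459.89473684210526 197.78947368421052 38 [ 0.458 -0.201  0.176] [ 0.458 -0.201  0.176]
0.002 0.03 811 [ 0.3   -0.251  0.002] [ 0.5  -0.13  0.03] [ 0.401 -0.186  0.005]
0.062 0.08 74 [ 0.302 -0.254  0.062] [ 0.474 -0.182  0.08 ] [ 0.444 -0.198  0.071]
0.08 0.2 164 [ 0.446 -0.209  0.081] [ 0.468 -0.188  0.18 ] [ 0.455 -0.195  0.143]
scene pen 381.88461538461536 153.84615384615384 [ 0.456 -0.195  0.171] [ 0.467 -0.185  0.176]
drop [0.578 0.275 0.086]
drop [0.578 0.224 0.091]
```

Call:
{"op": "arm_command", "data": {"motion": [55,7,40,0,0,0,3.2,55,7,40,0,0,0,3.2,55,7,40,0,0,0,3.2,55,7,40,0,0,0,3.2,55,7,40,0,0,0,3.2,55,7,40,0,0,0,3.2,55,7,40,0,0,0,3.2,55,7,40,0,0,0,3.2,55,7,40,0,0,0,3.2,55,7,40,0,0,0,3.2], "squeeze": 30}}

```text
clock: 0.93
ee_pos: [0.3314, -0.1593, 0.2404]
orientation: [[-0.002, 0.53, 0.848], [0.001, 0.848, -0.53], [-1.0, -0.0, -0.002]]
contact_force: [1.8, 0.2, 0.9]
finger_gap: 0.0553
```

Call:
{"op": "arm_command", "data": {"motion": [55,7,41,0,0,0,3.2,55,7,41,0,0,0,3.2,55,7,41,0,0,0,3.2,55,7,41,0,0,0,3.2,55,7,41,0,0,0,3.2,55,7,41,0,0,0,3.2,55,7,41,0,0,0,3.2,55,7,41,0,0,0,3.2,55,7,41,-20,0,0,3.2,55,7,30,-30,0,0,2.5]}}

```text
clock: 1.77
ee_pos: [0.3968, 0.2411, 0.199]
orientation: [[0.01, -0.018, 1.0], [0.006, 1.0, 0.018], [-1.0, 0.006, 0.011]]
contact_force: [1.2, 0.4, 0.1]
finger_gap: 0.0547
```

```bash
cat > look.py <<'E'
from h import *
import sys
np.set_printoptions(precision=4,suppress=True)
def jars(p,verbose=True):
    hsv=cv2.cvtColor(p,cv2.COLOR_RGB2HSV)
    R=((hsv[...,1]<40)&(hsv[...,2]>215)).astype(np.uint8); m=np.zeros_like(R); m[165:260,232:330]=R[165:260,232:330]
    n,l,s,c=cv2.connectedComponentsWithStats(m)
    return [(c[i].round(1),s[i,4],onz('top',*c[i],0.055)) for i in range(1,n) if s[i,4]>50]
if __name__=='__main__':
    tag=sys.argv[1]
    p,d=cam('top'); save('top'+tag,p); np.savez('top'+tag+'.npz',p=p,d=d)
    for j in jars(p): print(*j)
    if len(sys.argv)>2:
        p,d=cam('scene'); save('scene'+tag,p); np.savez('scene'+tag+'.npz',p=p,d=d)
    s=monitor.get_state(); print(s['clock'],s['ee_pos'],s['orientation'][:,2],s['finger_gap'],s['contact_force'])
E
python3 look.py 1 s
```

```text
[260.5 184.3] 1808 [0.5089 0.3221 0.055 ]
[311.4 194.1] 719 [0.4844 0.1767 0.055 ]
[244.1 231.3] 681 [0.3737 0.3599 0.055 ]
[291.7 223. ] 67 [0.4004 0.229  0.055 ]
[313.9 231.9] 273 [0.3773 0.1664 0.055 ]
[270.8 253.9] 144 [0.3135 0.2829 0.055 ]
1.8667 [0.3947 0.2403 0.1943] [0.9998 0.0186 0.0025] 0.054632260932112583 [ 0.1087 -1.4537 -0.0614]
```

Run:
```python
from h import *
a=cv2.imread('pics/top1.png')[140:290,170:370]; b=cv2.imread('pics/scene1.png')[160:310,200:400]
cv2.imwrite('pics/c1.png',np.vstack([cv2.resize(a,None,fx=2,fy=2),cv2.resize(b,None,fx=2,fy=2)])if 0 else np.hstack([cv2.resize(a,None,fx=2,fy=2,interpolation=2),cv2.resize(b,None,fx=2,fy=2,interpolation=2)]))
```

```text
(no output)
```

View pics/c1.png

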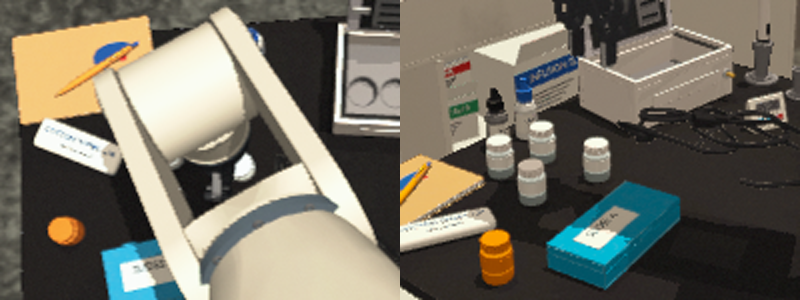

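```bash
cat > sj.py <<'E'
from h import *
def sjars(p,d):
    S=cloud('scene',d); hsv=cv2.cvtColor(p,cv2.COLOR_RGB2HSV)
    m=((hsv[...,1]<70)&(hsv[...,2]>90)&(S[...,2]>.004)&(S[...,2]<.07)&(S[...,0]>.3)&(S[...,0]<.56)&(S[...,1]>.12)&(S[...,1]<.42)).astype(np.uint8)
    # cluster by xy: use cap side+top points with z>.043
    m2=(m>0)&(S[...,2]>.043)
    n,l,s,c=cv2.connectedComponentsWithStats(m2.astype(np.uint8))
    out=[]
    for i in range(1,n):
        if s[i,4]<25: continue
        P=S[l==i]; t=P[P[:,2]>.0525]
        # circle fit radius 17 on side points
        sd=P[P[:,2]<.051]
        from scipy.optimize import least_squares
        f=lambda c: np.hypot(sd[:,0]-c[0],sd[:,1]-c[1])-.017
        r=least_squares(f,t[:,:2].mean(0)+[.0,0],loss='soft_l1',f_scale=.001)
        out.append((c[i].round(1),len(t),t.mean(0),r.x))
    return out
if __name__=='__main__':
    import sys
    np.set_printoptions(precision=4,suppress=True)
    z=np.load('scene'+sys.argv[1]+'.npz')
    for o in sjars(z['p'],z['d']): print(*o)
E
python3 sj.py 0; python3 sj.py 1
python3 - <<'E'
from h import *
np.set_printoptions(precision=4,suppress=True)
p=cv2.imread('pics/scene1.png'); 
s=monitor.get_state(); t=s['ee_pos'];R=s['orientation']
o=cv2.resize(p[100:230,420:560] if 0 else p[100:240,400:600],None,fx=4,fy=4,interpolation=2)
for q in ([0,0,0],[.014,0,.027],[.014,0,-.027],[.014,.011,.027],[.014,-.011,.027]):
    u=proj('scene',t+R@np.array(q)); print(u)
u,v=map(int,proj('scene',t))
u0,v0=u-80,max(0,v-80)
o=cv2.resize(p[v0:v0+140,u0:u0+160],None,fx=4,fy=4,interpolation=2)
for q in ([0,0,0],[.014,0,.027],[.014,0,-.027]):
    a=proj('scene',t+R@np.array(q)); cv2.circle(o,(int((a[0]-u0+.5)*4),int((a[1]-v0+.5)*4)),3,(0,255,0),-1)
cv2.imwrite('pics/grip1.png',o)
E
```

```text
[270.3 224.5] 46 [0.4995 0.2615 0.0547] [0.5021 0.2585]
[248.8 231.3] 55 [0.508  0.331  0.0545] [0.5108 0.3293]
[297.5 232.9] 57 [0.4017 0.2399 0.0545] [0.4035 0.2376]
[264.9 243.7] 67 [0.4168 0.3433 0.0544] [0.4187 0.3415]
[270.3 224.4] 46 [0.4995 0.2605 0.0545] [0.5014 0.2592]
[248.9 231.4] 54 [0.5082 0.3308 0.0545] [0.51 0.33]
[297.5 232.8] 54 [0.4011 0.2391 0.0545] [0.4035 0.2378]
[264.9 243.8] 62 [0.4171 0.3434 0.0545] [0.4189 0.3414]
(np.float64(297.1143899264018), np.float64(186.02424437791174))
(np.float64(290.6567174498519), np.float64(188.27894759794668))
(np.float64(304.1072881149179), np.float64(193.50426611920986))
(np.float64(287.6195702643134), np.float64(189.376441083729))
(np.float64(293.65877670552385), np.float64(187.19413337072697))
```

View pics/grip1.png

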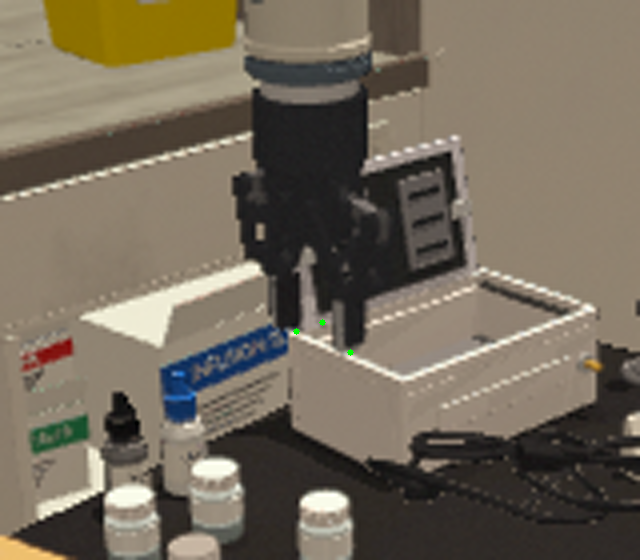

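Call:
{"op": "arm_command", "data": {"motion": [55,4,-3,-10,0,0,-1.2,55,4,-2.5,-20,0,0,-1.2,55,0,0,-25,0,0,0,55,0,0,-25,0,0,0,55,0,0,-25,0,0,0,55,0,0,-20,0,0,0,55,0,0,-15,0,0,0,55,0,0,-10,0,0,0,55,0,0,0,0,0,0,55,0,0,0,0,0,0]}}

```text
clock: 2.7
ee_pos: [0.4012, 0.2307, 0.0392]
orientation: [[-0.001, 0.027, 1.0], [-0.001, 1.0, -0.027], [-1.0, -0.001, -0.001]]
contact_force: [0.0, -0.4, 0.6]
finger_gap: 0.0554
```

```bash
cat > st.py <<'E'
from h import *
np.set_printoptions(precision=4,suppress=True)
s=monitor.get_state(); R=s['orientation']; print(round(s['clock'],2),s['ee_pos'],'toolx',R[:,0],'yaw',np.degrees(np.arctan2(R[1,2],R[0,2])),'gap',s['finger_gap'],'F',s['contact_force'],'j',s['joints'])
E
python3 st.py
```

```text
2.7 [0.4012 0.2307 0.0392] toolx [-0.0008 -0.0014 -1.    ] yaw -1.5639058712561067 gap 0.05540155880891246 F [ 0.0207 -0.3519  0.5851] j [ 0.5192  0.4285  2.1214 -0.0014  0.5931  0.5477]
```

Call:
{"op": "arm_command", "data": {"motion": [55,2,4,2,0,0,0,55,0,0,0,0,0,0,45,0,0,0,0,0,0,36,0,0,0,0,0,0,30,0,0,0,0,0,0,30,0,0,0,0,0,0,30,0,0,0,0,0,0,30,0,0,0,0,0,0,30,0,0,0,0,0,0,30,0,0,0,0,0,0]}}

```text
clock: 3.53
ee_pos: [0.4054, 0.2356, 0.0457]
orientation: [[0.004, 0.028, 1.0], [0.001, 1.0, -0.028], [-1.0, 0.002, 0.004]]
contact_force: [1.0, -0.1, -0.6]
finger_gap: 0.0362
```

```bash
python3 st.py
```

```text
3.53 [0.4054 0.2356 0.0457] toolx [ 0.0044  0.0015 -1.    ] yaw -1.6139313554134491 gap 0.036242313602074736 F [ 1.0407 -0.1164 -0.642 ] j [ 0.5239  0.42    2.1103 -0.0016  0.6067  0.5534]
```

Call:
{"op": "arm_command", "data": {"motion": [30,0,0,10,0,0,0,30,0,0,25,0,0,0,30,0,0,40,0,0,0,30,0,0,40,0,0,0,30,0,-15,15,0,0,0,30,10,-35,0,0,0,0,30,14,-39,0,0,0,0,30,14,-39,0,0,0,0,30,14,-39,0,0,0,0,30,14,-39,0,0,0,0], "squeeze": 40}}

```text
clock: 4.37
ee_pos: [0.4693, 0.0287, 0.1891]
orientation: [[0.009, 0.017, 1.0], [0.002, 1.0, -0.017], [-1.0, 0.003, 0.009]]
contact_force: [0.7, 0.7, -0.9]
finger_gap: 0.0358
```

```bash
python3 st.py
```

```text
4.37 [0.4693 0.0287 0.1891] toolx [ 0.0089  0.0024 -1.    ] yaw -0.9792199967497089 gap 0.0357966762401683 F [ 0.673   0.7395 -0.8786] j [0.0566 0.1761 2.0166 0.0024 0.9398 0.0723]
```

Call:
{"op": "arm_command", "data": {"motion": [30,10,-32,0,0,0.2,0,30,11,-30,0,0,0.2,-0.2,30,11,-25,0,0,0.1,-0.2,30,9,-15,0,0,0,0,30,5,-7,-10,0,0,0,30,0,0,-10,0,0,0,30,0,0,-5,0,0,0,30,0,0,0,0,0,0,30,0,0,0,0,0,0,30,0,0,0,0,0,0]}}

```text
clock: 5.2
ee_pos: [0.5151, -0.0905, 0.1655]
orientation: [[0.001, 0.03, 1.0], [0.002, 1.0, -0.03], [-1.0, 0.002, 0.001]]
contact_force: [0.2, 0.1, -1.6]
finger_gap: 0.0356
```

```bash
python3 st.py; python3 look.py 2 s; python3 -c "
from h import *
a=cv2.imread('pics/top2.png')[120:260,310:480]; b=cv2.imread('pics/scene2.png')[110:230,280:420]
cv2.imwrite('pics/c2.png',np.hstack([cv2.resize(a,(400,330),interpolation=2),cv2.resize(b,(390,330),interpolation=2)]))"
```

```text
5.2 [ 0.5151 -0.0905  0.1655] toolx [ 0.0009  0.002  -1.    ] yaw -1.7333617821683152 gap 0.03564720803660302 F [ 0.2134  0.1463 -1.5856] j [-0.1782  0.2911  1.9249  0.0027  0.9251 -0.1496]
[258.3 184. ] 97 [0.5098 0.3283 0.055 ]
[283.3 187.5] 101 [0.5014 0.2568 0.055 ]
[252.2 215.4] 101 [0.4191 0.3403 0.055 ]
5.3 [ 0.5155 -0.0907  0.1659] [ 0.9995 -0.0302  0.0017] 0.03588887383994932 [-0.0394  0.0201 -1.1079]
```

View pics/c2.png

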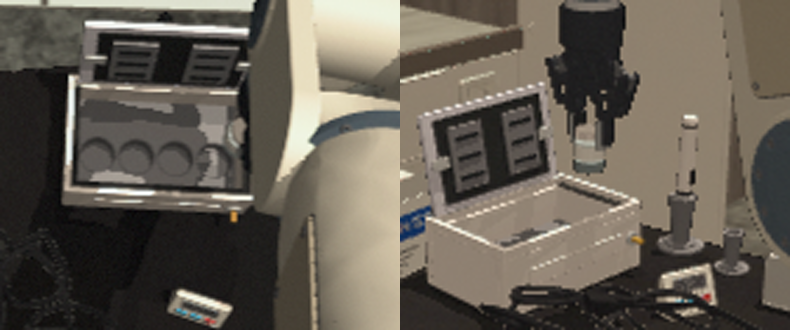

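Call:
{"op": "arm_command", "data": {"motion": [30,0,5,0,0,0,0.1,30,0,5,-8,0,0,0.1,30,0,1,-15,0,0,0,30,0,0,-20,0,0,0,30,0,0,-15,0,0,0,30,0,0,-10,0,0,0,30,0,0,-5,0,0,0,30,0,0,0,0,0,0,30,0,0,0,0,0,0,30,0,0,0,0,0,0]}}

```text
clock: 6.13
ee_pos: [0.5168, -0.0745, 0.0908]
orientation: [[0.007, 0.022, 1.0], [0.002, 1.0, -0.022], [-1.0, 0.002, 0.007]]
contact_force: [0.1, 1.1, -0.5]
finger_gap: 0.0359
```

```bash
python3 st.py
```

```text
6.13 [ 0.5168 -0.0745  0.0908] toolx [ 0.0072  0.0017 -1.    ] yaw -1.286687174169959 gap 0.03586799932414626 F [ 0.0852  1.09   -0.4597] j [-0.1478  0.3994  1.98    0.0039  0.7554 -0.1281]
```

Call:
{"op": "arm_command", "data": {"motion": [30,-0.8,-1.5,0,0,0.3,0,30,-0.5,-1.2,0,0,0.1,0,30,-0.3,-0.8,0,0,0,0,30,0,-0.4,0,0,0,0,30,0,0,-2,0,0,0,30,0,0,-2,0,0,0,30,0,0,-2,0,0,0,30,0,0,-2,0,0,0,30,0,0,0,0,0,0,30,0,0,0,0,0,0]}}

```text
clock: 6.97
ee_pos: [0.517, -0.0795, 0.0847]
orientation: [[0.004, 0.023, 1.0], [0.001, 1.0, -0.023], [-1.0, 0.001, 0.004]]
contact_force: [0.0, -0.4, -0.9]
finger_gap: 0.0353
```

```bash
python3 st.py
```

```text
6.97 [ 0.517  -0.0795  0.0847] toolx [ 0.0044  0.0009 -1.    ] yaw -1.3321455892699403 gap 0.03530129780400965 F [ 0.0223 -0.3678 -0.9378] j [-0.1564  0.4114  1.9794  0.0023  0.7465 -0.1348]
```

Call:
{"op": "arm_command", "data": {"motion": [30,-1.2,0,0,0,0.2,0,30,-1.0,0,-2,0,0.1,0,30,-0.5,0,-4,0,0,0,30,-0.2,0,-5,0,0,0,30,-0.2,0,-5,0,0,0,30,-0.2,0,-5,0,0,0,30,-0.2,0,-5,0,0,0,30,-0.2,0,-3,0,0,0,30,-0.2,0,-1,0,0,0,30,-0.2,0,0,0,0,0]}}

```text
clock: 7.8
ee_pos: [0.5135, -0.0798, 0.0547]
orientation: [[-0.0, 0.023, 1.0], [0.0, 1.0, -0.023], [-1.0, 0.0, -0.0]]
contact_force: [-0.2, 0.8, -0.2]
finger_gap: 0.0354
```

```bash
python3 st.py
```

```text
7.8 [ 0.5135 -0.0798  0.0547] toolx [-0.      0.0003 -1.    ] yaw -1.3075937956358186 gap 0.03536018622759749 F [-0.1683  0.7697 -0.2064] j [-0.1572  0.4598  1.9963  0.0005  0.6855 -0.1348]
```

Call:
{"op": "arm_command", "data": {"motion": [40,0.2,0,0,0,0,0,50,0,0,0,0,0,0,50,0,0,0,0,0,0,50,0,0,0,0,0,0,50,0,0,5,0,0,0,50,0,0,15,0,0,0,50,0,0,25,0,0,0,50,0,0,35,0,0,0,50,0,10,35,0,0,0,50,-4,30,20,0,0,0]}}

```text
clock: 8.63
ee_pos: [0.5056, -0.0414, 0.1891]
orientation: [[-0.012, 0.026, 1.0], [0.001, 1.0, -0.026], [-1.0, 0.001, -0.012]]
contact_force: [2.2, -0.2, 0.8]
finger_gap: 0.0498
```

```bash
python3 st.py
```

```text
8.63 [ 0.5056 -0.0414  0.1891] toolx [-0.0118  0.0011 -0.9999] yaw -1.4844948101029765 gap 0.04981900772404599 F [ 2.2207 -0.1801  0.8361] j [-0.0848  0.2426  1.9289  0.0001  0.9819 -0.059 ]
```

Call:
{"op": "arm_command", "data": {"motion": [55,0,25,0,0,-0.3,0,55,-1,40,0,0,-0.2,0,55,-1,40,0,0,-0.1,0,55,-1,40,0,0,0,0,55,-1,40,0,0,0,0,55,0,40,0,0,0,0,55,0,34,0,0,0,0,55,0,20,-10,0,0,0,55,0,9,-15,0,0,0,55,0,2,-20,0,0,0]}}

```text
clock: 9.47
ee_pos: [0.5007, 0.266, 0.1557]
orientation: [[0.014, 0.028, 1.0], [0.005, 1.0, -0.028], [-1.0, 0.006, 0.014]]
contact_force: [1.2, -0.0, -0.2]
finger_gap: 0.0547
```

```bash
python3 look.py 3 s;python3 st.py; python3 sj.py 3;  python3 -c "
from h import *
a=cv2.imread('pics/top3.png')[120:260,220:480]; b=cv2.imread('pics/scene3.png')[110:270,220:420]
cv2.imwrite('pics/c3.png',np.hstack([cv2.resize(a,(400,220),interpolation=2),cv2.resize(b,(400,320),interpolation=2)[50:270]]))"
```

```text
[318.8 172.3] 168 [0.5485 0.1576 0.055 ]
[246.2 200.1] 298 [0.4622 0.3599 0.055 ]
9.5667 [0.4982 0.2633 0.1526] [ 0.9996 -0.0281  0.0072] 0.05490920840269 [ 0.2885  0.1515 -0.2351]
9.57 [0.4982 0.2633 0.1526] toolx [ 0.0072  0.0015 -1.    ] yaw -1.6121730449579812 gap 0.05490920840269 F [ 0.2885  0.1515 -0.2351] j [ 0.4848  0.3624  1.8535 -0.0026  0.9186  0.5145]
[270.2 224.4] 47 [0.4993 0.2611 0.0545] [0.5017 0.2589]
[249.  231.4] 51 [0.508  0.3315 0.0544] [0.5096 0.3297]
[264.9 243.7] 62 [0.4171 0.3433 0.0545] [0.4196 0.3413]
```

View pics/c3.png

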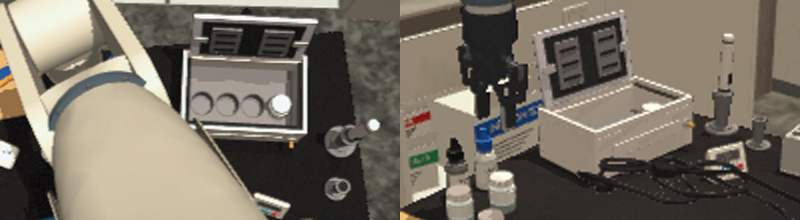

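Call:
{"op": "arm_command", "data": {"motion": [55,1.2,-2.8,-5,0,0.3,0.1,55,1.2,-2,-12,0,0.1,0.1,55,0.6,-1,-20,0,0,0,55,0,-0.5,-22,0,0,0,55,0,0,-20,0,0,0,55,0,0,-14,0,0,0,55,0,0,-8,0,0,0,55,0,0,-4,0,0,0,55,0,0,-1,0,0,0,55,0,0,0,0,0,0]}}

```text
clock: 10.4
ee_pos: [0.5048, 0.2498, 0.0448]
orientation: [[0.003, 0.031, 1.0], [0.002, 1.0, -0.031], [-1.0, 0.002, 0.002]]
contact_force: [-0.4, 0.3, -0.9]
finger_gap: 0.0548
```

```bash
python3 st.py
```

```text
10.4 [0.5048 0.2498 0.0448] toolx [ 0.0025  0.0022 -1.    ] yaw -1.794255854556966 gap 0.054820150043876296 F [-0.4469  0.2978 -0.9468] j [0.4564 0.523  1.9073 0.0014 0.7081 0.4867]
```

Call:
{"op": "arm_command", "data": {"motion": [55,-1,2,-2,0,0.1,0.2,55,-1,1.5,-1.5,0,0,0,55,-0.5,1,-0.5,0,0,0,48,0,0.5,-0.5,0,0,0,42,0,0.3,-0.3,0,0,0,36,-0.2,0,-0.3,0,0,0,30,-0.2,0,-0.3,0,0,0,30,0,0,-0.3,0,0,0,30,0,0,-0.3,0,0,0,30,0,0,0,0,0,0]}}

```text
clock: 11.23
ee_pos: [0.5039, 0.2567, 0.0431]
orientation: [[0.006, 0.026, 1.0], [0.004, 1.0, -0.026], [-1.0, 0.005, 0.006]]
contact_force: [0.5, 0.1, -0.0]
finger_gap: 0.0362
```

```bash
python3 st.py
```

```text
11.23 [0.5039 0.2567 0.0431] toolx [ 0.0063  0.0044 -1.    ] yaw -1.5120600589013404 gap 0.03617054518736083 F [ 0.5345  0.1326 -0.021 ] j [0.4679 0.5268 1.9058 0.0017 0.7013 0.4929]
```

Call:
{"op": "arm_command", "data": {"motion": [30,0,0,12,0,0,0,30,0,0,30,0,0,0,30,0,0,38,0,0,0,30,0,-15,30,0,0,0,30,1,-32,5,0,0,0,30,2,-40,0,0,0,0,30,2,-40,0,0,0,0,30,2,-40,0,0,0.1,0,30,2,-40,0,0,0.1,0,30,1,-32,0,0,0.1,0]}}

```text
clock: 12.07
ee_pos: [0.5136, 0.0156, 0.1703]
orientation: [[0.009, 0.016, 1.0], [0.007, 1.0, -0.017], [-1.0, 0.008, 0.009]]
contact_force: [0.1, -0.2, -0.7]
finger_gap: 0.0359
```

```bash
python3 st.py
```

```text
12.07 [0.5136 0.0156 0.1703] toolx [ 0.0087  0.0074 -0.9999] yaw -0.9458603683636281 gap 0.035913083666407615 F [ 0.0745 -0.2362 -0.6639] j [0.0228 0.2675 1.9456 0.0091 0.9197 0.0338]
```

Call:
{"op": "arm_command", "data": {"motion": [30,0.5,-16,0,-0.2,0.2,-0.1,30,0.5,-9,-5,-0.1,0.2,-0.1,30,0,-5,-12,-0.1,0.1,-0.1,30,0,-2,-15,0,0,0,30,0,-1,-12,0,0,0,30,0,0,-7,0,0,0,30,0,0,-3,0,0,0,30,-0.2,0,-1,0,0,0,30,-0.2,0,0,0,0,0,30,-0.2,0,0,0,0,0]}}

```text
clock: 12.9
ee_pos: [0.5137, -0.021, 0.1126]
orientation: [[0.001, 0.026, 1.0], [0.001, 1.0, -0.026], [-1.0, 0.001, 0.001]]
contact_force: [0.5, 0.2, -0.2]
finger_gap: 0.0361
```

```bash
python3 st.py
```

```text
12.9 [ 0.5137 -0.021   0.1126] toolx [ 0.0012  0.0005 -1.    ] yaw -1.4995461408759077 gap 0.03607432678659837 F [ 0.5335  0.1868 -0.153 ] j [-0.0441  0.3566  1.9809  0.0008  0.8029 -0.0184]
```

Call:
{"op": "arm_command", "data": {"motion": [30,0.8,-3,-3,0,0,0,30,0.6,-2.5,-6,0,0,0,30,0.4,-1.5,-6,0,0,0,30,0,-1,-4,0,0,0,30,0,-0.4,-3,0,0,0,30,0,0,-2,0,0,0,30,0,0,-1,0,0,0,30,0,0,0,0,0,0,30,-0.2,0,0,0,0,0,30,-0.2,0,0,0,0,0]}}

```text
clock: 13.73
ee_pos: [0.5163, -0.03, 0.0862]
orientation: [[0.004, 0.026, 1.0], [0.0, 1.0, -0.026], [-1.0, 0.001, 0.004]]
contact_force: [-0.4, -0.1, -0.8]
finger_gap: 0.0364
```

```bash
python3 st.py
```

```text
13.73 [ 0.5163 -0.03    0.0862] toolx [ 0.0038  0.0005 -1.    ] yaw -1.4793277450599762 gap 0.03635200132546802 F [-0.4113 -0.1484 -0.8314] j [-0.0614  0.402   1.9907  0.001   0.745  -0.0363]
```

Call:
{"op": "arm_command", "data": {"motion": [30,-0.4,-0.8,0,0,0.2,0,30,-0.3,-0.5,-3,0,0,0,30,-0.2,-0.2,-4,0,0,0,30,-0.2,0,-5,0,0,0,30,-0.1,0,-6,0,0,0,30,-0.1,0,-6,0,0,0,30,-0.1,0,-5,0,0,0,30,-0.1,0,-3,0,0,0,30,-0.1,0,-1,0,0,0,30,-0.1,0,0,0,0,0]}}

```text
clock: 14.57
ee_pos: [0.5158, -0.0318, 0.0523]
orientation: [[0.002, 0.025, 1.0], [-0.0, 1.0, -0.025], [-1.0, 0.0, 0.002]]
contact_force: [-1.5, 0.0, 2.5]
finger_gap: 0.0361
```

```bash
python3 st.py
```

```text
14.57 [ 0.5158 -0.0318  0.0523] toolx [ 0.0024 -0.     -1.    ] yaw -1.4488233444841885 gap 0.03607599955785832 F [-1.5324  0.0181  2.4533] j [-0.0646  0.4599  2.0053  0.0002  0.674  -0.0394]
```

Call:
{"op": "arm_command", "data": {"motion": [40,0,0,0,0,0,0,50,0,0,0,0,0,0,50,0,0,0,0,0,0,50,0,0,2,0,0,0,50,0,0,10,0,0,0,50,0,0,25,0,0,0,50,0,0,35,0,0,0,50,0,8,38,0,0,0,50,0,25,15,0,0,0,55,0,40,0,0,0,0]}}

```text
clock: 15.4
ee_pos: [0.5162, 0.0383, 0.1835]
orientation: [[0.003, 0.031, 1.0], [-0.001, 1.0, -0.031], [-1.0, -0.001, 0.003]]
contact_force: [0.7, -0.3, -0.1]
finger_gap: 0.0551
```

Call:
{"op": "arm_command", "data": {"motion": [55,0,40,0,0,0,0,55,0,40,0,0,0,0,55,0,40,0,0,0,0,55,0,40,0,0,0,0,55,0,40,0,0,0,0,55,0,26,0,0,0,0,55,0,12,-10,0,0,0,55,0,4,-15,0,0,0,55,0,0,-12,0,0,0,55,0,0,-8,0,0,0]}}

```text
clock: 16.23
ee_pos: [0.5124, 0.2967, 0.1466]
orientation: [[0.011, 0.028, 1.0], [0.003, 1.0, -0.028], [-1.0, 0.003, 0.011]]
contact_force: [-0.1, 0.1, -1.1]
finger_gap: 0.055
```

```bash
python3 st.py;python3 look.py 4 s; python3 sj.py 4;  python3 -c "
from h import *
a=cv2.imread('pics/top4.png')[120:260,220:480]; b=cv2.imread('pics/scene4.png')[110:270,220:420]
cv2.imwrite('pics/c4.png',np.hstack([cv2.resize(a,(400,220),interpolation=2),cv2.resize(b,(400,320),interpolation=2)[50:270]]))"
```

```text
16.23 [0.5124 0.2967 0.1466] toolx [ 0.0107  0.0026 -0.9999] yaw -1.6200795913827335 gap 0.055012142039629515 F [-0.1288  0.0737 -1.1002] j [ 0.524   0.4078  1.7977 -0.0039  0.9256  0.5546]
[302.8 167.1] 52 [0.5626 0.2037 0.055 ]
[233.9 198.1] 95 [0.4669 0.3948 0.055 ]
16.3333 [0.512  0.2957 0.1461] [ 0.9995 -0.0294  0.0087] 0.05493017496350874 [ 0.4299  0.3455 -0.1413]
[248.9 231.3] 55 [0.5077 0.3315 0.0548] [0.5093 0.3298]
[265.  243.7] 64 [0.4165 0.3436 0.0546] [0.4192 0.3409]
```

View pics/c4.png

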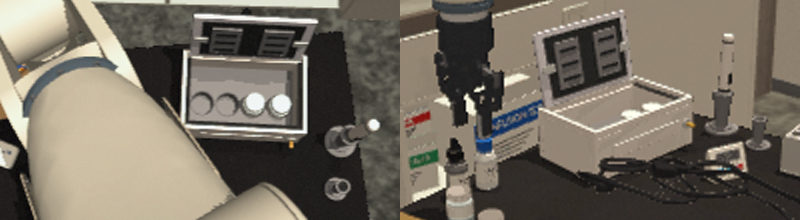

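Call:
{"op": "arm_command", "data": {"motion": [55,-0.7,7,0,0,0.3,0.1,55,-0.7,9,-4,0,0.1,0.1,55,-0.4,7,-12,0,0.1,0,55,0,4,-20,0,0,0,55,0,1.5,-20,0,0,0,55,0,0.5,-18,0,0,0,55,0,0,-14,0,0,0,55,0,0,-8,0,0,0,55,0,0,-4,0,0,0,55,0,0,-1,0,0,0]}}

```text
clock: 17.17
ee_pos: [0.5129, 0.3276, 0.0403]
orientation: [[0.004, 0.031, 1.0], [0.005, 1.0, -0.031], [-1.0, 0.005, 0.004]]
contact_force: [-1.0, 0.4, 0.7]
finger_gap: 0.055
```

```bash
python3 st.py
```

```text
17.17 [0.5129 0.3276 0.0403] toolx [ 0.0037  0.0048 -1.    ] yaw -1.7716691500824704 gap 0.05503612903111535 F [-1.0145  0.4316  0.6777] j [0.5649 0.5794 1.8083 0.0031 0.7483 0.5935]
```

Well placed. Close on this jar.

Call:
{"op": "arm_command", "data": {"motion": [55,-1,0,0.5,-0.2,0.2,0.2,48,-0.8,0,0,-0.1,0,0.1,42,-0.4,0,0,0,0,0,36,-0.2,0,0,0,0,0,30,-0.2,0,0,0,0,0,30,-0.2,0,0,0,0,0,30,0,0,0,0,0,0,30,0,0,0,0,0,0,30,0,0,0,0,0,0,30,0,0,0,0,0,0]}}

```text
clock: 18.0
ee_pos: [0.5117, 0.3288, 0.0443]
orientation: [[0.004, 0.026, 1.0], [0.002, 1.0, -0.026], [-1.0, 0.002, 0.004]]
contact_force: [0.6, 0.7, -1.1]
finger_gap: 0.0361
```

```bash
python3 st.py
```

```text
18.0 [0.5117 0.3288 0.0443] toolx [ 0.0042  0.0018 -1.    ] yaw -1.4649756190901007 gap 0.03608835411898515 F [ 0.583   0.6843 -1.0815] j [ 0.5691  0.5733  1.8071 -0.0011  0.7567  0.5954]
```

Call:
{"op": "arm_command", "data": {"motion": [30,0,0,12,0,0,0,30,0,0,30,0,0,0,30,0,0,38,0,0,0,30,0,-15,30,0,0,0,30,0,-32,5,0,0,0,30,0,-40,0,0,0,0,30,0,-40,0,0,0,0,30,0,-40,0,0,0.1,0,30,0,-40,0,0,0.1,0,30,0,-36,0,0,0.1,0]}}

```text
clock: 18.83
ee_pos: [0.5112, 0.0837, 0.173]
orientation: [[0.008, 0.015, 1.0], [0.005, 1.0, -0.016], [-1.0, 0.005, 0.007]]
contact_force: [0.6, -0.8, -1.4]
finger_gap: 0.0358
```

```bash
python3 st.py
```

```text
18.83 [0.5112 0.0837 0.173 ] toolx [ 0.0075  0.0049 -1.    ] yaw -0.889872110690004 gap 0.035823856694781726 F [ 0.6312 -0.7675 -1.3637] j [0.157  0.2701 1.9342 0.0046 0.929  0.1698]
```

Call:
{"op": "arm_command", "data": {"motion": [30,1,-28,0,-0.2,0.2,-0.2,30,1,-15,-5,-0.1,0.1,-0.1,30,1,-9,-12,0,0.1,-0.1,30,0.4,-4.5,-15,0,0,0,30,0.2,-2,-13,0,0,0,30,0,-1,-11,0,0,0,30,0,0,-9,0,0,0,30,0,0,-8,0,0,0,30,0,0,-5,0,0,0,30,0,0,-2,0,0,0]}}

```text
clock: 19.67
ee_pos: [0.5154, 0.0154, 0.0936]
orientation: [[0.007, 0.03, 1.0], [-0.001, 1.0, -0.03], [-1.0, -0.001, 0.007]]
contact_force: [0.2, -0.4, -1.5]
finger_gap: 0.0361
```

```bash
python3 st.py
```

```text
19.67 [0.5154 0.0154 0.0936] toolx [ 0.0072 -0.0007 -1.    ] yaw -1.715592208625702 gap 0.036093410861096464 F [ 0.1963 -0.4208 -1.5002] j [ 0.0275  0.3866  1.9926 -0.0014  0.7553  0.0584]
```

Call:
{"op": "arm_command", "data": {"motion": [30,0.7,0.6,0,0,0.3,0.2,30,0.5,0.4,-3,0,0.1,0,30,0.2,0.2,-4,0,0,0,30,0,0,-4,0,0,0,30,0,0,-3,0,0,0,30,0,0,-1,0,0,0,30,-0.1,0,0,0,0,0,30,-0.1,0,0,0,0,0,30,-0.1,0,0,0,0,0,30,-0.1,0,0,0,0,0]}}

```text
clock: 20.5
ee_pos: [0.5177, 0.0177, 0.0781]
orientation: [[0.001, 0.025, 1.0], [-0.001, 1.0, -0.025], [-1.0, -0.001, 0.001]]
contact_force: [-0.4, -0.5, -0.3]
finger_gap: 0.0361
```

```bash
python3 st.py
```

```text
20.5 [0.5177 0.0177 0.0781] toolx [ 0.0014 -0.0005 -1.    ] yaw -1.410403971513124 gap 0.03607968140198902 F [-0.4009 -0.5021 -0.2605] j [ 0.0317  0.4175  1.9914 -0.0009  0.7313  0.057 ]
```

Call:
{"op": "arm_command", "data": {"motion": [30,-0.4,-0.5,0,0,0.1,0,30,-0.2,-0.3,-2,0,0,0,30,-0.1,0,-4,0,0,0,30,-0.1,0,-5,0,0,0,30,-0.1,0,-5,0,0,0,30,-0.1,0,-4,0,0,0,30,-0.1,0,-2,0,0,0,30,-0.1,0,-1,0,0,0,30,-0.1,0,0,0,0,0,30,-0.1,0,0,0,0,0]}}

```text
clock: 21.33
ee_pos: [0.5161, 0.0167, 0.0524]
orientation: [[-0.0, 0.025, 1.0], [-0.001, 1.0, -0.025], [-1.0, -0.001, -0.0]]
contact_force: [-1.4, -0.0, 3.1]
finger_gap: 0.0359
```

```bash
python3 st.py
```

```text
21.33 [0.5161 0.0167 0.0524] toolx [-0.0005 -0.0005 -1.    ] yaw -1.4226848082533483 gap 0.035917728903275534 F [-1.3763 -0.0483  3.145 ] j [ 0.0298  0.4602  2.0041 -0.0008  0.6778  0.0553]
```

Call:
{"op": "arm_command", "data": {"motion": [40,0,0,0,0,0,0,50,0,0,0,0,0,0,50,0,0,0,0,0,0,50,0,0,2,0,0,0,50,0,0,10,0,0,0,50,0,0,25,0,0,0,50,0,0,35,0,0,0,50,0,8,38,0,0,0,50,-5,25,15,0,0,0,55,-11,38,0,0,0,0]}}

```text
clock: 22.17
ee_pos: [0.5029, 0.0851, 0.1871]
orientation: [[0.005, 0.03, 1.0], [-0.001, 1.0, -0.03], [-1.0, -0.001, 0.005]]
contact_force: [1.1, 0.4, 0.1]
finger_gap: 0.055
```

Call:
{"op": "arm_command", "data": {"motion": [55,-13,38,0,0,0,0,55,-13,38,0,0,0,0,55,-13,38,0,0,0,0,55,-13,38,0,0,0,0,55,-13,38,0,0,0,0,55,-9,26,0,0,0,0,55,-5,16,-8,0,0,0,55,-2,8,-12,0,0,0,55,0,3,-12,0,0,0,55,0,0,-8,0,0,0]}}

```text
clock: 23.0
ee_pos: [0.414, 0.3429, 0.1582]
orientation: [[0.016, 0.028, 0.999], [0.006, 1.0, -0.028], [-1.0, 0.006, 0.016]]
contact_force: [-0.9, -0.3, -0.5]
finger_gap: 0.0551
```

```bash
python3 st.py;python3 look.py 5 s; python3 sj.py 5;  python3 -c "
from h import *
a=cv2.imread('pics/top5.png')[120:260,220:480]; b=cv2.imread('pics/scene5.png')[110:270,220:420]
cv2.imwrite('pics/c5.png',np.hstack([cv2.resize(a,(400,220),interpolation=2),cv2.resize(b,(400,320),interpolation=2)[50:270]]))"
```

```text
23.0 [0.414  0.3429 0.1582] toolx [ 0.0159  0.0059 -0.9999] yaw -1.615038228218117 gap 0.05513174156148988 F [-0.8931 -0.3018 -0.5281] j [ 0.6923  0.3147  1.9107 -0.0072  0.9002  0.7248]
[260.7 196.2] 686 [0.4745 0.3194 0.055 ]
[249.4 205.5] 149 [0.447  0.3498 0.055 ]
23.1 [0.4137 0.3413 0.1574] [ 0.9995 -0.0295  0.0136] 0.05484138559504103 [-0.4974 -0.1041 -0.1861]
[264.9 243.7] 63 [0.4167 0.3433 0.0546] [0.4188 0.3417]
```

View pics/c5.png

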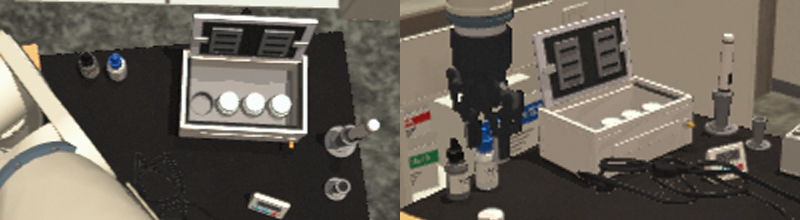

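Call:
{"op": "arm_command", "data": {"motion": [55,1.5,-0.5,-5,-0.2,0.4,0.1,55,1.2,-0.3,-12,-0.1,0.3,0.1,55,0.8,0,-20,0,0.1,0,55,0.4,0,-22,0,0,0,55,0,0,-22,0,0,0,55,0,0,-16,0,0,0,55,0,0,-9,0,0,0,55,0,0,-4,0,0,0,55,0,0,-1,0,0,0,55,0,0,0,0,0,0]}}

```text
clock: 23.93
ee_pos: [0.4231, 0.3324, 0.0388]
orientation: [[-0.002, 0.037, 0.999], [-0.003, 0.999, -0.037], [-1.0, -0.003, -0.002]]
contact_force: [-0.2, -0.2, -0.0]
finger_gap: 0.0548
```

```bash
python3 st.py
```

```text
23.93 [0.4231 0.3324 0.0388] toolx [-0.0024 -0.0031 -1.    ] yaw -2.0978343644538255 gap 0.054764591570635776 F [-0.1715 -0.1989 -0.0308] j [ 0.6638  0.5084  1.9593 -0.0016  0.6777  0.7016]
```

Call:
{"op": "arm_command", "data": {"motion": [55,-1.2,2,0.5,0,-0.1,0.5,55,-0.8,1.7,0,0,0,0.1,55,-0.6,1,0,0,0,0,48,-0.4,0.6,0,0,0,0,42,-0.2,0.2,0,0,0,0,36,0,0,0,0,0,0,30,0,0,0,0,0,0,30,0,0,0,0,0,0,30,0,0,0,0,0,0,30,0,0,0,0,0,0]}}

```text
clock: 24.77
ee_pos: [0.4215, 0.3404, 0.0434]
orientation: [[0.005, 0.024, 1.0], [0.001, 1.0, -0.024], [-1.0, 0.001, 0.005]]
contact_force: [1.0, 0.0, -1.2]
finger_gap: 0.0361
```

```bash
python3 st.py
```

```text
24.77 [0.4215 0.3404 0.0434] toolx [ 0.0048  0.001  -1.    ] yaw -1.3900473319088908 gap 0.03608819683622828 F [ 0.991   0.0209 -1.2065] j [ 0.6779  0.5016  1.9556 -0.0035  0.68    0.7049]
```

Call:
{"op": "arm_command", "data": {"motion": [30,0,0,12,0,0,0,30,0,0,30,0,0,0,30,0,0,38,0,0,0,30,5,-15,30,0,0,0,30,11,-32,5,0,0,0,30,13,-37,0,0,0,0,30,13,-37,0,0,0,0,30,13,-37,0,0,0,0,30,13,-37,0,0,0.1,0,30,11,-32,0,0,0.1,0]}}

```text
clock: 25.6
ee_pos: [0.5009, 0.1094, 0.1721]
orientation: [[0.008, 0.014, 1.0], [0.003, 1.0, -0.014], [-1.0, 0.003, 0.008]]
contact_force: [-0.0, 0.7, -0.8]
finger_gap: 0.0358
```

```bash
python3 st.py
```

```text
25.6 [0.5009 0.1094 0.1721] toolx [ 0.0077  0.0031 -1.    ] yaw -0.826806355747901 gap 0.03583110776865053 F [-0.0002  0.6858 -0.7821] j [0.2111 0.2637 1.9458 0.0018 0.9239 0.2245]
```

Call:
{"op": "arm_command", "data": {"motion": [30,6,-18,0,-0.1,0.2,-0.2,30,4,-10,-5,-0.1,0.1,-0.1,30,3,-6,-12,0,0.1,-0.1,30,1.5,-3.5,-15,0,0,0,30,0.8,-1.5,-13,0,0,0,30,0.4,-0.8,-11,0,0,0,30,0,0,-9,0,0,0,30,0,0,-8,0,0,0,30,0,0,-5,0,0,0,30,0,0,-2,0,0,0]}}

```text
clock: 26.43
ee_pos: [0.5193, 0.0614, 0.0922]
orientation: [[0.006, 0.029, 1.0], [-0.0, 1.0, -0.029], [-1.0, -0.0, 0.006]]
contact_force: [-0.3, 0.3, 0.1]
finger_gap: 0.0357
```

```bash
python3 st.py
```

```text
26.43 [0.5193 0.0614 0.0922] toolx [ 0.0062 -0.0004 -1.    ] yaw -1.6783463065048152 gap 0.03569190608875639 F [-0.2975  0.3174  0.1007] j [ 0.1156  0.3982  1.9772 -0.0017  0.76    0.1461]
```

Call:
{"op": "arm_command", "data": {"motion": [30,-0.6,1,0,0,0.3,0.2,30,-0.4,0.8,-3,0,0,0,30,-0.2,0.5,-4,0,0,0,30,0,0.2,-4,0,0,0,30,0,0,-3,0,0,0,30,0,0,-1,0,0,0,30,-0.1,0,0,0,0,0,30,-0.1,0,0,0,0,0,30,-0.1,0,0,0,0,0,30,-0.1,0,0,0,0,0]}}

```text
clock: 27.27
ee_pos: [0.5183, 0.0652, 0.0767]
orientation: [[0.002, 0.024, 1.0], [-0.0, 1.0, -0.024], [-1.0, -0.0, 0.002]]
contact_force: [0.1, -0.4, -1.5]
finger_gap: 0.0359
```

```bash
python3 st.py
```

```text
27.27 [0.5183 0.0652 0.0767] toolx [ 0.0023 -0.0001 -1.    ] yaw -1.382194233667956 gap 0.03592647635371902 F [ 0.0725 -0.3904 -1.467 ] j [ 0.1225  0.4246  1.9831 -0.0005  0.7316  0.147 ]
```

Call:
{"op": "arm_command", "data": {"motion": [30,-0.1,-0.3,0,0,0.1,0,30,-0.1,-0.2,-2,0,0,0,30,-0.1,0,-4,0,0,0,30,-0.1,0,-5,0,0,0,30,-0.1,0,-5,0,0,0,30,-0.1,0,-3.5,0,0,0,30,-0.1,0,-2,0,0,0,30,-0.1,0,-1,0,0,0,30,-0.1,0,0,0,0,0,30,-0.1,0,0,0,0,0]}}

```text
clock: 28.1
ee_pos: [0.5179, 0.0645, 0.0532]
orientation: [[0.001, 0.024, 1.0], [-0.0, 1.0, -0.024], [-1.0, 0.0, 0.001]]
contact_force: [-0.3, 0.3, -0.9]
finger_gap: 0.0361
```

```bash
python3 st.py
```

```text
28.1 [0.5179 0.0645 0.0532] toolx [ 0.0014 -0.     -1.    ] yaw -1.3948827609004626 gap 0.036129946733374003 F [-0.315   0.3405 -0.8612] j [ 0.1212  0.4643  1.9932 -0.0003  0.6826  0.1458]
```

Call:
{"op": "arm_command", "data": {"motion": [40,0,0,0,0,0,0,50,0,0,0,0,0,0,50,0,0,0,0,0,0,50,0,0,2,0,0,0,50,0,0,10,0,0,0,50,0,0,25,0,0,0,50,0,0,35,0,0,0,30,-10,20,38,0,0,0,15,-15,35,38,0,0,0,0,-12,38,38,0,0,0]}}

```text
clock: 28.93
ee_pos: [0.4858, 0.1369, 0.2216]
orientation: [[-0.005, 0.03, 1.0], [-0.002, 1.0, -0.03], [-1.0, -0.003, -0.005]]
contact_force: [2.0, 0.4, -0.9]
finger_gap: 0.014
```

```bash
python3 st.py;python3 look.py 6 s
python3 - <<'E'
from h import *
np.set_printoptions(precision=4,suppress=True)
a=cv2.imread('pics/top6.png')[110:250,310:480]; b=cv2.imread('pics/scene6.png')[130:250,270:420]
cv2.imwrite('pics/c6.png',np.hstack([cv2.resize(a,(400,330),interpolation=2),cv2.resize(b,(400,330),interpolation=2)]))
th=np.radians(-1.34);c,s=np.cos(th),np.sin(th);o=np.array([.5285,-.0081,0]);R=np.array([[c,-s,0],[s,c,0],[0,0,1]])
for n in('top','scene'):
  for t in ('0','6'):
    d=np.load(n+t+'.npz')['d']; B=(cloud(n,d)-o)@R
    m=(B[...,0]>.05)&(B[...,0]<.2)&(abs(B[...,1])<.1)&(B[...,2]>.1)&(B[...,2]<.23)
    P=B[m]; 
    f=P[(abs(P[:,1])>.06)]
    # inner face line fit (side strips)
    ang=np.arctan2(f[:,2]-.086,-(f[:,0]-.065)); r=np.hypot(f[:,2]-.086,f[:,0]-.065)
    print(n,t,len(P),'ang med',np.median(ang),'rmax',r.max(),P.max(0))
    # cap heights in box
    if n=='top':
        for y in(-.072,-.024,.024,.072):
            k=(np.hypot(B[...,0]+.012,B[...,1]-y)<.02)&(B[...,2]<.09)&(B[...,2]>.058); q=B[k]; print(y,len(q),q.mean(0) if len(q) else None)
    g=P[(abs(P[:,1])<.045)]; bb=g[(np.arctan2(g[:,2]-.086,-(g[:,0]-.065))>2.05)]; print('beyond',len(bb), bb.min(0) if len(bb) else '',bb.max(0) if len(bb) else '')
E
```

```text
28.93 [0.4858 0.1369 0.2216] toolx [-0.005  -0.0024 -1.    ] yaw -1.7064602540378104 gap 0.014039485678232287 F [ 2.0169  0.3637 -0.9402] j [ 0.2723  0.195   1.9076 -0.0011  1.0445  0.3027]
[314.7 195.9] 890 [0.4793 0.1671 0.055 ]
29.0333 [0.4881 0.1401 0.2248] [ 0.9997 -0.026   0.0025] 0.0005888134139519574 [0.3407 0.26   0.214 ]
top 0 1957 ang med 1.6828160174946114 rmax 0.1301842820365942 [0.119 0.1   0.215]
-0.072 0 None
-0.024 0 None
0.024 0 None
0.072 0 None
beyond 17 [0.1104 0.0006 0.1625] [0.119  0.0197 0.1778]
top 6 993 ang med 1.6730011182773892 rmax 0.13068860656841438 [0.1204 0.0879 0.2152]
-0.072 35 [-0.0113 -0.0794  0.0651]
-0.024 0 None
0.024 0 None
0.072 9 [0.     0.078  0.0651]
beyond 15 [0.1109 0.0005 0.162 ] [0.1204 0.0177 0.1761]
scene 0 1494 ang med 1.6589472426153544 rmax 0.1262768179712166 [0.0935 0.1    0.211 ]
beyond 0  
scene 6 1299 ang med 1.6642215991678306 rmax 0.12602434252803082 [0.0924 0.0997 0.2116]
beyond 0
```

View pics/c6.png

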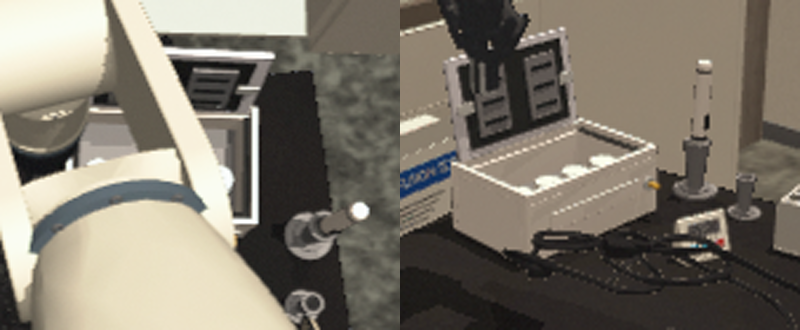

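Call:
{"op": "arm_command", "data": {"motion": [0,0,0,15,0,0,4,0,0,0,20,0,0,7,0,10,-3,15,0,0,7,0,20,-8,5,0,0,7,0,28,-12,0,0,0,7,0,32,-14,0,0,0,7,0,32,-14,0,0,0,7,0,30,-14,0,0,0,7,0,26,-12,0,0,0,7,0,18,-8,0,0,0,7]}}

```text
clock: 29.87
ee_pos: [0.6814, 0.0505, 0.2853]
orientation: [[-0.004, -0.922, 0.388], [-0.003, 0.388, 0.922], [-1.0, 0.002, -0.004]]
contact_force: [-0.1, 0.1, -0.2]
finger_gap: -0.0003
```

```bash
python3 st.py
```

```text
29.87 [0.6814 0.0505 0.2853] toolx [-0.0038 -0.0026 -1.    ] yaw 67.17887084810573 gap -0.0003444932024838183 F [-0.1063  0.0852 -0.2324] j [ 0.0729  0.4144  1.4521 -0.0024  1.279  -1.0989]
```

Call:
{"op": "arm_command", "data": {"motion": [0,0,0,-5,0,0,7,0,0,0,-12,0,0,7,0,0,0,-18,0,0,5,0,0,0,-20,0,0,1,0,0,0,-14,0,0,0,0,0,0,-8,0,0,0,0,0,0,-4,0,0,0,0,0,0,-1,0,0,0,0,0,0,0,0,0,0,0,0,0,0,0,0,0]}}

```text
clock: 30.7
ee_pos: [0.6817, 0.043, 0.1978]
orientation: [[-0.01, -0.999, 0.032], [-0.006, 0.032, 0.999], [-1.0, 0.01, -0.006]]
contact_force: [0.2, 0.6, -0.0]
finger_gap: -0.0001
```

```bash
python3 st.py;python3 look.py 7 s
python3 - <<'E'
from h import *
np.set_printoptions(precision=4,suppress=True)
a=cv2.imread('pics/top7.png')[90:230,310:480]; b=cv2.imread('pics/scene7.png')[90:230,260:430]
cv2.imwrite('pics/c7.png',np.hstack([cv2.resize(a,(400,330),interpolation=2),cv2.resize(b,(400,330),interpolation=2)]))
E
```

```text
30.7 [0.6817 0.043  0.1978] toolx [-0.0103 -0.0056 -0.9999] yaw 88.15196672250119 gap -7.097668643935948e-05 F [ 0.2087  0.5837 -0.0288] j [ 0.0631  0.4904  1.5327 -0.0054  1.1291 -1.4731]
[286.9 242.7] 2944 [0.3454 0.24   0.055 ]
30.8 [0.682  0.043  0.1982] [ 0.0322  0.9995 -0.0058] -0.00010599993349293674 [ 0.5216 -0.2625  0.3654]
```

View pics/c7.png

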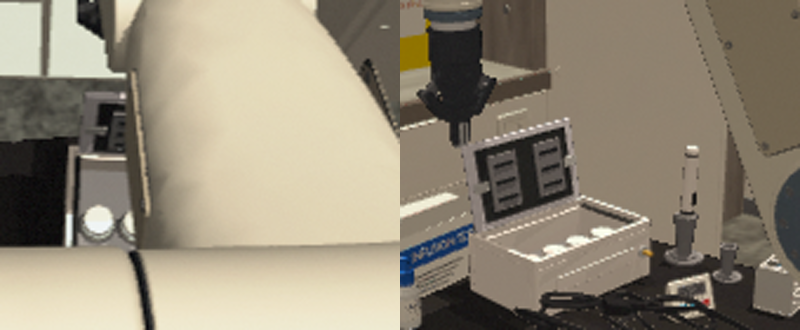

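Call:
{"op": "arm_command", "data": {"motion": [0,-5,0,0,0.1,-0.3,0,0,-10,0,1,0.1,-0.2,0,0,-12,0,1,0.1,-0.1,0,0,-10,0,1,0,0,0,0,-8,0,1,0,0,0,0,-8,0,1,0,0,0,0,-8,0,0,0,0,0,0,-8,0,0,0,0,0,0,-8,0,0,0,0,0,0,-6,0,0,0,0,0]}}

```text
clock: 31.63
ee_pos: [0.5944, 0.0438, 0.208]
orientation: [[0.013, -0.999, 0.032], [0.001, 0.032, 0.999], [-1.0, -0.013, 0.002]]
contact_force: [2.6, -0.0, -0.8]
finger_gap: -0.0004
```

```bash
python3 st.py
```

```text
31.63 [0.5944 0.0438 0.208 ] toolx [ 0.0129  0.0015 -0.9999] yaw 88.16550374835931 gap -0.0004248401570896252 F [ 2.5717 -0.0097 -0.759 ] j [ 0.0707  0.3399  1.7424  0.0007  1.0464 -1.4683]
```

Call:
{"op": "arm_command", "data": {"motion": [0,-7,0,-1,0,0.3,0,0,-7,0,-2,0,0.2,0,0,-7,0,-3,0,0.1,0,0,-7,0,-4,0,0.1,0,0,-7,0,-5,0,0,0,0,-6,0,-5,0,0,0,0,-6,0,-6,0,0,0,0,-5,0,-6,0,0,0,0,-5,0,-7,0,0,0,0,-4,0,-7,0,0,0]}}

```text
clock: 32.47
ee_pos: [0.5258, 0.0435, 0.1582]
orientation: [[-0.002, -0.999, 0.032], [0.001, 0.032, 0.999], [-1.0, 0.002, 0.001]]
contact_force: [-0.5, 0.1, 0.8]
finger_gap: 0.0004
```

```bash
python3 st.py;python3 look.py 8 s
python3 - <<'E'
from h import *
b=cv2.imread('pics/scene8.png')[90:230,260:430]
cv2.imwrite('pics/c8.png',cv2.resize(b,(510,420),interpolation=2))
E
```

```text
32.47 [0.5258 0.0435 0.1582] toolx [-0.0017  0.001  -1.    ] yaw 88.16715005909323 gap 0.0004194168913790501 F [-0.478   0.0812  0.7954] j [ 0.079   0.3086  1.9195  0.0014  0.9151 -1.4607]
32.5667 [0.5248 0.0434 0.1574] [0.0319 0.9995 0.0006] -4.5954600676989954e-05 [-0.2598 -0.1909 -0.1169]
```

View pics/c8.png

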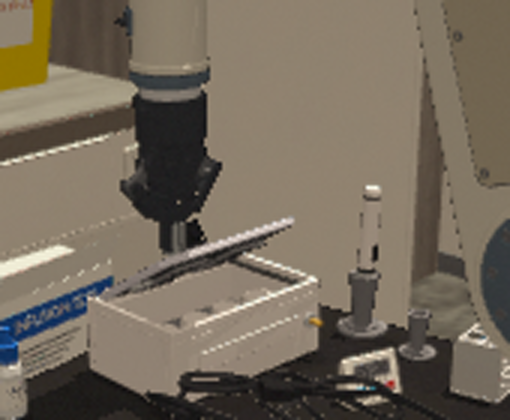

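Call:
{"op": "arm_command", "data": {"motion": [0,-3,0,-4,0,0,0,0,-3,0,-6,0,0,0,0,-3,0,-7,0,0,0,0,-3,0,-7,0,0,0,0,-2,0,-6,0,0,0,0,-2,0,-5,0,0,0,0,-1,0,-4,0,0,0,0,-1,0,-3,0,0,0,0,0,0,-2,0,0,0,0,0,0,-1,0,0,0]}}

```text
clock: 33.4
ee_pos: [0.5056, 0.0434, 0.1073]
orientation: [[-0.004, -0.999, 0.032], [0.001, 0.032, 0.999], [-1.0, 0.004, 0.001]]
contact_force: [0.3, 0.5, -0.8]
finger_gap: -0.0004
```

```bash
python3 st.py
```

```text
33.4 [0.5056 0.0434 0.1073] toolx [-0.0042  0.0007 -1.    ] yaw 88.17501343444091 gap -0.00035733233629820437 F [ 0.2634  0.5393 -0.7984] j [ 0.082   0.3587  1.9943  0.0015  0.7927 -1.458 ]
```

Call:
{"op": "arm_command", "data": {"motion": [0,-1,0,-1,0,0,0,0,-1,0,-1,0,0,0,0,0,0,-1,0,0,0,0,0,0,-1,0,0,0,0,0,0,-1,0,0,0,0,0,0,-1,0,0,0,0,0,0,-1,0,0,0,0,0,0,-1,0,0,0,0,0,0,-1,0,0,0,0,0,0,-1,0,0,0]}}

```text
clock: 34.23
ee_pos: [0.5038, 0.0434, 0.1039]
orientation: [[-0.003, -0.999, 0.032], [0.001, 0.032, 0.999], [-1.0, 0.003, 0.001]]
contact_force: [-3.8, -0.7, 13.9]
finger_gap: -0.0
```

```bash
python3 st.py;python3 look.py 9 s
python3 - <<'E'
from h import *
b=cv2.imread('pics/scene9.png')[90:230,260:430]
cv2.imwrite('pics/c9.png',cv2.resize(b,(680,560),interpolation=2))
E
```

```text
34.23 [0.5038 0.0434 0.1039] toolx [-0.0034  0.0008 -1.    ] yaw 88.17110814440306 gap -9.245039014273449e-07 F [-3.8302 -0.6944 13.8921] j [ 0.0823  0.3616  2.0006  0.0016  0.7828 -1.4576]
34.3333 [0.5038 0.0435 0.1039] [0.0319 0.9995 0.0007] 4.5371499446481774e-05 [-5.1483  0.3403 13.1038]
```

View pics/c9.png

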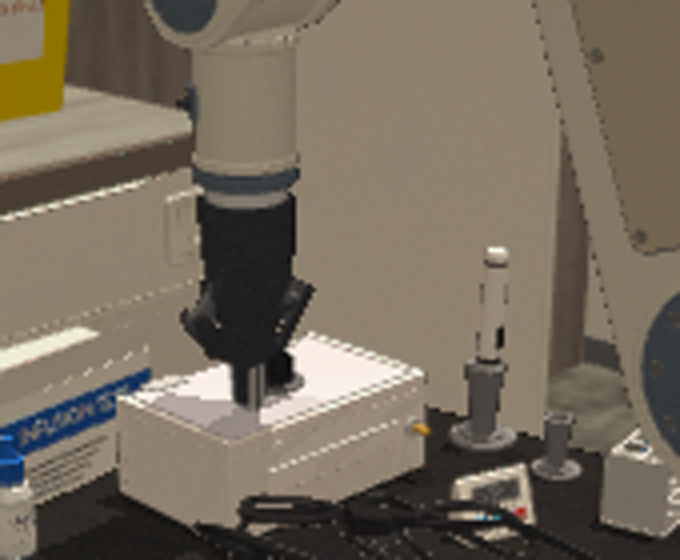

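Call:
{"op": "arm_command", "data": {"motion": [0,0,0,5,0,0,0,0,0,0,15,0,0,0,0,0,8,25,0,0,0,10,0,15,25,0,0,0,30,0,20,15,0,0,0,45,0,20,8,0,0,0,45,0,20,0,0,0,0,45,0,15,0,0,0,0,45,0,5,0,0,0,0,45,0,0,0,0,0,0]}}

```text
clock: 35.17
ee_pos: [0.504, 0.1503, 0.2052]
orientation: [[0.001, -0.999, 0.034], [0.003, 0.034, 0.999], [-1.0, -0.001, 0.003]]
contact_force: [-0.5, -0.2, 0.3]
finger_gap: 0.0452
```

```bash
python3 st.py;python3 look.py 10 s
python3 - <<'E'
from h import *
a=cv2.imread('pics/top10.png')[110:240,310:480]; b=cv2.imread('pics/scene10.png')[130:240,270:410]
cv2.imwrite('pics/c10.png',np.hstack([cv2.resize(a,(400,310),interpolation=2),cv2.resize(b,(400,310),interpolation=2)]))
E
```

```text
35.17 [0.504  0.1503 0.2052] toolx [ 0.0008  0.0027 -1.    ] yaw 88.0400260748917 gap 0.04515610945773953 F [-0.4642 -0.1579  0.2986] j [ 0.2855  0.2437  1.8852  0.0028  1.0112 -1.2525]
[310.4 186.9] 780 [0.5051 0.1802 0.055 ]
35.2667 [0.5038 0.1492 0.2049] [0.0349 0.9994 0.0023] 0.044833279905460335 [ 0.9215 -0.3718  1.0981]
```

View pics/c10.png

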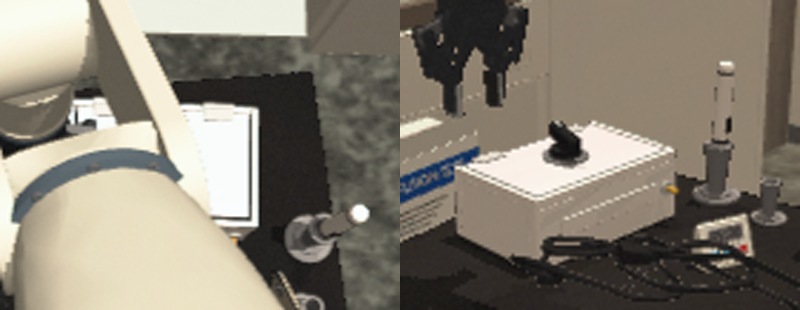

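```bash
cat > latch.py <<'E'
from h import *
import sys
np.set_printoptions(precision=4,suppress=True)
z=np.load('scene'+sys.argv[1]+'.npz'); S=cloud('scene',z['d'])
m=(abs(S[...,0]-.5295)<.06)&(abs(S[...,1]+.008)<.06)&(S[...,2]>.118)&(S[...,2]<.13)
P=S[m]; print(len(P),P.mean(0),P.min(0),P.max(0))
r=cv2.minAreaRect((P[:,:2]*1000).astype(np.float32)); print(r,cv2.boxPoints(r))
w,v=np.linalg.eigh(np.cov(P[:,:2].T)); d=v[:,1]; print('dir deg',np.degrees(np.arctan2(d[1],d[0])))
m=(abs(S[...,0]-.5285)<.08)&(abs(S[...,1]+.008)<.13)&(S[...,2]>.08)&(S[...,2]<.1)
P=S[m]; A=np.c_[P[:,:2],np.ones(len(P))]; print('lid plane',np.linalg.lstsq(A,P[:,2],rcond=None)[0],P[:,2].mean())
E
python3 latch.py 10
```

```text
44 [ 0.5269 -0.0028  0.1222] [ 0.4969 -0.0208  0.1182] [0.5601 0.0128 0.1258]
((527.6318969726562, -4.405191421508789), (14.233258247375488, 66.25872802734375), 68.96898651123047) [[494.1555   0.8415]
 [556.0004 -22.937 ]
 [561.1083  -9.6519]
 [499.2634  14.1266]]
dir deg 158.1494670290811
lid plane [ 0.0173 -0.006   0.0799] 0.08870735977165978
```

Call:
{"op": "arm_command", "data": {"motion": [40,2,-12,0,0,0,-3,40,4,-28,0,0,0,-5,40,5,-34,0,0,0,-5,40,5,-34,0,0,0,-4,40,4,-24,0,0,0,-2,40,3,-12,0,0,0,0,40,1,-5,0,0,0,0,40,0.5,-2,-2,0,0,0,40,0,0,-2,0,0,0,40,0,0,0,0,0,0]}}

```text
clock: 36.1
ee_pos: [0.5251, -0.0157, 0.1979]
orientation: [[-0.005, -0.926, 0.378], [0.001, 0.378, 0.926], [-1.0, 0.005, -0.001]]
contact_force: [-0.6, -0.3, -0.3]
finger_gap: 0.04
```

```bash
python3 st.py
```

```text
36.1 [ 0.5251 -0.0157  0.1979] toolx [-0.0049  0.0006 -1.    ] yaw 67.81450550186334 gap 0.04004402252321435 F [-0.5856 -0.3221 -0.2992] j [-0.0329  0.255   1.8888  0.0005  1.0028 -1.2167]
```

Call:
{"op": "arm_command", "data": {"motion": [40,1.5,2.5,0,0,-0.2,0.5,40,1,2,-5,0,-0.1,0.3,40,0.5,1,-12,0,0,0,40,0,0.5,-18,0,0,0,40,0,0,-18,0,0,0,40,0,0,-12,0,0,0,40,0,0,-8,0,0,0,40,0,0,-4,0,0,0,40,0,0,-2,0,0,0,40,0,0,0,0,0,0]}}

```text
clock: 36.93
ee_pos: [0.5288, -0.0015, 0.1156]
orientation: [[0.004, -0.937, 0.35], [0.001, 0.35, 0.937], [-1.0, -0.003, 0.002]]
contact_force: [-3.4, -3.1, 8.5]
finger_gap: 0.0397
```

```bash
python3 st.py
```

```text
36.93 [ 0.5288 -0.0015  0.1156] toolx [ 0.0038  0.0008 -1.    ] yaw 69.48282831118112 gap 0.039699571646123685 F [-3.4285 -3.0637  8.4577] j [-0.0061  0.3698  1.95    0.0011  0.8181 -1.2195]
```

Call:
{"op": "arm_command", "data": {"motion": [40,0,0,3,0,0.2,0,40,0,-0.5,2,0,0,0,40,0,-1.5,0,0,0,0,40,0,-1.5,0,0,0,0,40,0,-1,0,0,0,0,40,0,-0.5,0,0,0,0,40,0,0,0,0,0,0,40,0,0,0,0,0,0,40,0,0,0,0,0,0,40,0,0,0,0,0,0]}}

```text
clock: 37.77
ee_pos: [0.5304, -0.0064, 0.123]
orientation: [[0.004, -0.937, 0.35], [0.001, 0.35, 0.937], [-1.0, -0.004, 0.002]]
contact_force: [-1.0, -0.7, -0.2]
finger_gap: 0.04
```

```bash
python3 st.py
```

```text
37.77 [ 0.5304 -0.0064  0.123 ] toolx [ 0.0041  0.0009 -1.    ] yaw 69.53577854519483 gap 0.04004610901632489 F [-0.9567 -0.7089 -0.2313] j [-0.0155  0.3605  1.9422  0.0014  0.8348 -1.23  ]
```

Call:
{"op": "arm_command", "data": {"motion": [34,-0.5,-0.8,0,0,0.2,0,28,-0.3,-0.5,0,0,0,0,22,-0.1,0,0,0,0,0,16,-0.1,0,0,0,0,0,12,-0.1,0,0,0,0,0,12,-0.1,0,0,0,0,0,12,-0.1,0,0,0,0,0,12,0,0,0,0,0,0,12,0,0,0,0,0,0,12,0,0,0,0,0,0], "squeeze": 30}}

```text
clock: 38.6
ee_pos: [0.5292, -0.0072, 0.123]
orientation: [[0.001, -0.937, 0.35], [0.002, 0.35, 0.937], [-1.0, -0.0, 0.002]]
contact_force: [0.1, 0.8, 0.5]
finger_gap: 0.0151
```

```bash
python3 st.py
```

```text
38.6 [ 0.5292 -0.0072  0.123 ] toolx [ 0.0007  0.0019 -1.    ] yaw 69.51498759389821 gap 0.015137257259361044 F [0.0508 0.8493 0.5154] j [-0.0176  0.3605  1.9422  0.0025  0.8382 -1.2325]
```

Call:
{"op": "arm_command", "data": {"motion": [12,0,0,0,0,0,-3,12,0,0,0,0,0,-5,12,0,0,0,0,0,-5,12,0,0,0,0,0,-5,12,0,0,0,0,0,-5,12,0,0,0,0,0,-5,12,0,0,0,0,0,-5,12,0,0,0,0,0,-5,12,0,0,0,0,0,-5,12,0,0,0,0,0,-5]}}

```text
clock: 39.43
ee_pos: [0.5296, -0.0068, 0.123]
orientation: [[0.003, -0.334, 0.943], [0.001, 0.943, 0.334], [-1.0, -0.0, 0.003]]
contact_force: [0.4, 0.1, 0.8]
finger_gap: 0.0152
```

```bash
python3 st.py
```

```text
39.43 [ 0.5296 -0.0068  0.123 ] toolx [ 0.0026  0.0007 -1.    ] yaw 19.502299017935563 gap 0.015210395439945922 F [0.371  0.1394 0.7732] j [-0.0161  0.3602  1.9427  0.001   0.8361 -0.3571]
```

Call:
{"op": "arm_command", "data": {"motion": [12,0,0,0,0,0,-4,12,0,-0.2,0,0,0,-3,12,0,-0.2,0,0,0,-3,12,0,0,0,0,0,-2.5,12,0,0,0,0,0,-2.5,12,0,0,0,0,0,-2,12,0,0,0,0,0,-2,12,0,0,0,0,0,-1.5,12,0,0,0,0,0,-1,12,0,0,0,0,0,0]}}

```text
clock: 40.27
ee_pos: [0.5298, -0.007, 0.1231]
orientation: [[0.003, 0.057, 0.998], [-0.001, 0.998, -0.057], [-1.0, -0.001, 0.003]]
contact_force: [-0.3, 1.8, 0.8]
finger_gap: 0.0155
```

```bash
python3 st.py; python3 -c "
from h import *
print(monitor.get_state()['torque'])"
```

```text
40.27 [ 0.5298 -0.007   0.1231] toolx [ 0.0031 -0.0009 -1.    ] yaw -3.254601444540219 gap 0.015453190508201918 F [-0.2575  1.7688  0.7705] j [-0.0155  0.3602  1.9425 -0.0011  0.8357  0.0421]
[ 0.16750561 -0.0272958   0.64296045]
```

Call:
{"op": "arm_command", "data": {"motion": [15.5,0,0,0,0,0,1.5,25,0,0,0,0,0,0,40,0,0,0,0,0,0,45,0,0,4,0,0,0,50,0,0,15,0,0,0,50,0,0,30,0,0,0,50,0,0,38,0,0,0,50,0,0,30,0,0,0,50,-5,-15,10,0,0,0,50,-12,-32,0,0,0,0]}}

```text
clock: 41.1
ee_pos: [0.511, -0.0516, 0.2555]
orientation: [[-0.001, 0.029, 1.0], [0.001, 1.0, -0.029], [-1.0, 0.001, -0.001]]
contact_force: [0.6, -0.1, 0.2]
finger_gap: 0.0498
```

```bash
python3 st.py;python3 look.py 11 s; python3 latch.py 11
python3 - <<'E'
from h import *
np.set_printoptions(precision=4,suppress=True)
a=cv2.imread('pics/top11.png')[110:240,310:480]; b=cv2.imread('pics/scene11.png')[130:240,290:430]
cv2.imwrite('pics/c11.png',np.hstack([cv2.resize(a,(400,310),interpolation=2),cv2.resize(b,(400,310),interpolation=2)]))
E
```

```text
41.1 [ 0.511  -0.0516  0.2555] toolx [-0.0013  0.0008 -1.    ] yaw -1.6886263538274005 gap 0.04980089856021319 F [ 0.5788 -0.0818  0.1518] j [-0.104   0.1693  1.8564  0.0007  1.1172 -0.0749]
41.2 [ 0.5083 -0.0553  0.2538] [ 0.9994 -0.0334 -0.0047] 0.0498428166058451 [-0.164   0.26   -0.8214]
49 [ 0.5259 -0.0011  0.1221] [ 0.517  -0.0384  0.1184] [0.5374 0.0283 0.1265]
((527.8722534179688, -5.126068115234375), (66.72562408447266, 19.776365280151367), 84.60623931884766) [[514.8917 -37.4117]
 [534.5806 -39.2706]
 [540.8528  27.1595]
 [521.1639  29.0185]]
dir deg 87.18396737775643
lid plane [ 0.0193 -0.0064  0.0789] 0.08871053280751862
```

View pics/c11.png

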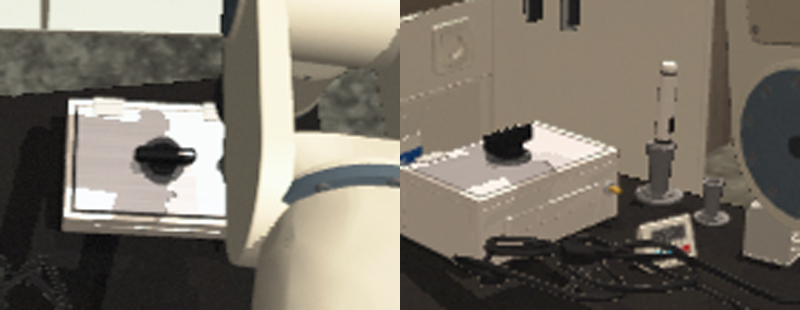

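Run:
```python
from h import *
from scipy.optimize import least_squares
np.set_printoptions(precision=4,suppress=True)
for n in('top','scene'):
    d=np.load(n+'0.npz')['d'];C=cloud(n,d)
    near=(np.hypot(C[...,0]-.45,C[...,1]+.197)<.045)
    for lo,hi in((.003,.011),(.014,.06),(.064,.076),(.08,.16),(.17,.18)):
        m=near&(C[...,2]>lo)&(C[...,2]<hi); P=C[m]
        if len(P)<4: continue
        print(n,lo,hi,len(P),'z',np.median(P[:,2]),'x',P[:,0].min(),P[:,0].max(),'y',P[:,1].min(),P[:,1].max())
        if lo in(.08,):
            for zl in(.08,.11,.14):
                q=P[(P[:,2]>zl)&(P[:,2]<zl+.03)]
                r=least_squares(lambda c:np.hypot(q[:,0]-c[0],q[:,1]-c[1])-.011,[.458,-.2],loss='soft_l1',f_scale=.001); print('   pen axis at z',q[:,2].mean(),r.x)
        if lo==.014:
            r=least_squares(lambda c:np.hypot(P[:,0]-c[0],P[:,1]-c[1])-c[2],[.455,-.2,.017],loss='soft_l1',f_scale=.001); print('   cup',r.x)
    # foot outline: circle fit of mask hull
    m=near&(C[...,2]>.002)&(C[...,2]<.013)
    v,u=np.nonzero(m)
    P=C[m][:,:2]*1000; (cc,rr)=cv2.minEnclosingCircle(P.astype(np.float32)); print(n,'foot circle',cc,rr)
z=np.load('top0.npz')['p']; cv2.imwrite('pics/stand.png',cv2.resize(z[185:255,415:480],None,fx=8,fy=8,interpolation=cv2.INTER_CUBIC)[:,:,::-1])
```

```text
top 0.003 0.011 212 z 0.006541802319788292 x 0.40723113543382317 0.49383267752428417 y -0.2372988601113672 -0.15516298689672875
top 0.014 0.06 35 z 0.03388182609221668 x 0.44090708151454894 0.4655067495715687 y -0.20165731661318625 -0.1843495514382364
   cup [ 0.4562 -0.1981  0.0106]
top 0.064 0.076 62 z 0.07229874751873588 x 0.4396903911197426 0.4741110671984068 y -0.21668458132650875 -0.18204790178708824
top 0.08 0.16 94 z 0.1192502745844789 x 0.44603348991463704 0.46680254005177046 y -0.20504260887383086 -0.1881026195854531
   pen axis at z 0.09493327978332243 [ 0.4577 -0.2005]
   pen axis at z 0.1250581060875835 [ 0.4581 -0.2005]
   pen axis at z 0.14896644743286494 [ 0.4584 -0.2005]
top 0.17 0.18 51 z 0.17561453143638805 x 0.4478081870283279 0.46551307556608423 y -0.2089329864130709 -0.18977266316827662
top foot circle (450.84954833984375, -196.15110778808594) 44.28893280029297
scene 0.003 0.011 74 z 0.006384418172928619 x 0.4259526790257406 0.4859024983587576 y -0.2271781996352833 -0.1672092220693835
scene 0.014 0.06 88 z 0.036559141485862034 x 0.4396549346731962 0.4701966955268064 y -0.20745306167392652 -0.1815540016354198
   cup [ 0.4575 -0.1985  0.0123]
scene 0.064 0.076 39 z 0.07024034505212207 x 0.43747904943301125 0.4702261694123408 y -0.21366193484416085 -0.18048287179309952
scene 0.08 0.16 135 z 0.1206663709348561 x 0.44185847365102776 0.46620616209050253 y -0.20657268781403548 -0.18314574014234397
   pen axis at z 0.09531914602419703 [ 0.4573 -0.1985]
   pen axis at z 0.12559347819388222 [ 0.4576 -0.2007]
   pen axis at z 0.1502939439777783 [ 0.4589 -0.2001]
scene 0.17 0.18 16 z 0.17424225753847536 x 0.446898079065371 0.46730238485989745 y -0.20789923989877424 -0.18709782437496547
scene foot circle (447.8828430175781, -195.2001190185547) 38.16289520263672
```

View pics/stand.png

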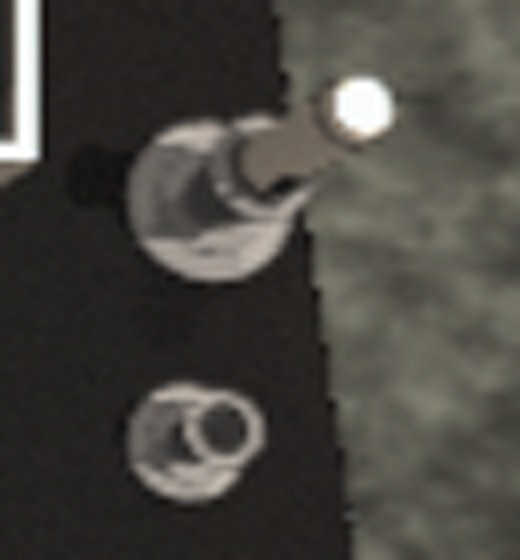

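Call:
{"op": "arm_command", "data": {"motion": [50,-5,-15,0,0,0,0,50,-10,-28,0,0,0,0.2,50,-11,-32,0,0,0,0,50,-10,-28,0,0,0,0,50,-7,-18,0,0,0,0,50,-3,-9,0,0,0,0,50,-1.5,-4,0,0,0,0,50,0,-1.5,0,0,0,0,50,0,0,0,0,0,0,50,0,0,0,0,0,0]}}

```text
clock: 42.03
ee_pos: [0.4589, -0.1928, 0.2539]
orientation: [[-0.005, 0.036, 0.999], [0.003, 0.999, -0.036], [-1.0, 0.003, -0.005]]
contact_force: [-0.4, -0.1, -1.0]
finger_gap: 0.0504
```

```bash
python3 st.py
```

```text
42.03 [ 0.4589 -0.1928  0.2539] toolx [-0.0046  0.0028 -1.    ] yaw -2.0550392699031748 gap 0.050372556459624206 F [-0.3885 -0.1264 -0.9516] j [-0.4013  0.1477  1.8867  0.0008  1.1125 -0.3658]
```

Call:
{"op": "arm_command", "data": {"motion": [50,-0.2,-2.2,0,-0.1,-0.2,0.3,50,-0.1,-1.8,-5,-0.1,-0.1,0.2,50,0,-1,-10,0,0,0.2,50,0,-0.6,-12,0,0,0,50,0,-0.2,-10,0,0,0,50,0,0,-8,0,0,0,50,0,0,-5,0,0,0,50,0,0,-2,0,0,0,50,0,0,0,0,0,0,50,0,0,0,0,0,0]}}

```text
clock: 42.87
ee_pos: [0.4594, -0.1953, 0.1955]
orientation: [[-0.0, 0.017, 1.0], [0.0, 1.0, -0.017], [-1.0, 0.0, -0.0]]
contact_force: [0.7, 1.6, -0.8]
finger_gap: 0.0503
```

```bash
python3 st.py
```

```text
42.87 [ 0.4594 -0.1953  0.1955] toolx [-0.0004  0.0005 -1.    ] yaw -0.9602868499299426 gap 0.05026977364919021 F [ 0.7143  1.5844 -0.7555] j [-0.4051  0.2165  1.947   0.0004  0.9786 -0.3886]
```

Call:
{"op": "arm_command", "data": {"motion": [50,-0.5,-1.8,0,0,0,-0.2,50,-0.3,-1.4,-5,0,0,0,50,0,-0.8,-10,0,0,0,50,0,-0.4,-12,0,0,0,50,0,0,-12,0,0,0,50,0,0,-9,0,0,0,50,0,0,-6,0,0,0,50,0,0,-3,0,0,0,50,0,0,-1,0,0,0,50,0,0,0,0,0,0]}}

```text
clock: 43.7
ee_pos: [0.4595, -0.2013, 0.134]
orientation: [[0.004, 0.021, 1.0], [-0.001, 1.0, -0.021], [-1.0, -0.001, 0.004]]
contact_force: [1.0, 0.0, -0.3]
finger_gap: 0.0502
```

```bash
python3 st.py
```

```text
43.7 [ 0.4595 -0.2013  0.134 ] toolx [ 0.0036 -0.0014 -1.    ] yaw -1.2195720067867468 gap 0.050244777893665174 F [ 1.0455  0.025  -0.3003] j [-0.416   0.3056  1.9948  0.0003  0.8373 -0.3949]
```

Over the pen within about 1 mm. Closing on it.

Call:
{"op": "arm_command", "data": {"motion": [44,-0.4,0.2,0,0,0.2,0,38,-0.3,0,0,0,0,0,32,-0.2,0,0,0,0,0,26,-0.1,0,0,0,0,0,18,-0.1,0,0,0,0,0,16,-0.1,0,0,0,0,0,16,0,0,0,0,0,0,16,0,0,0,0,0,0,16,0,0,0,0,0,0,16,0,0,0,0,0,0], "squeeze": 40}}

```text
clock: 44.53
ee_pos: [0.4595, -0.2015, 0.136]
orientation: [[0.003, 0.021, 1.0], [-0.003, 1.0, -0.021], [-1.0, -0.003, 0.003]]
contact_force: [0.0, 0.4, -0.7]
finger_gap: 0.0209
```

```bash
python3 st.py
```

```text
44.53 [ 0.4595 -0.2015  0.136 ] toolx [ 0.0031 -0.0028 -1.    ] yaw -1.213155557047929 gap 0.02086898649128915 F [ 0.0486  0.4418 -0.6698] j [-0.4155  0.3025  1.9934 -0.0018  0.8417 -0.3931]
```

Call:
{"op": "arm_command", "data": {"motion": [16,0,0,4,-0.1,0.1,0,16,0,0,8,0,0,0,16,0,0,14,0,0,0,16,0,0,22,0,0,0,16,0,0,25,0,0,0,16,0,0,25,0,0,0,16,0,0,25,0,0,0,16,0,0,18,0,0,0,16,0,0,10,0,0,0,16,0,0,3,0,0,0]}}

```text
clock: 45.37
ee_pos: [0.4569, -0.2003, 0.3016]
orientation: [[-0.001, 0.021, 1.0], [-0.004, 1.0, -0.021], [-1.0, -0.004, -0.001]]
contact_force: [0.1, -0.1, -0.9]
finger_gap: 0.0213
```

```bash
python3 st.py
```

```text
45.37 [ 0.4569 -0.2003  0.3016] toolx [-0.0007 -0.0043 -1.    ] yaw -1.208082240013863 gap 0.0213486958833196 F [ 0.0655 -0.068  -0.8578] j [-0.4134  0.0997  1.8314 -0.0045  1.2094 -0.3908]
```

Call:
{"op": "arm_command", "data": {"motion": [16,5,10,0,0.1,0,0,16,10,22,0,0.1,0,0,16,15,32,0,0,0,0,16,17,36,0,0,0,0,16,18,37,0,0,0,0,16,18,37,0,0,0,0,16,18,37,0,0,0,0,16,16,32,0,0,0,0,16,10,22,0,0,0,0,16,6,12,0,0,0,0]}}

```text
clock: 46.2
ee_pos: [0.5889, 0.0912, 0.2969]
orientation: [[-0.007, 0.029, 1.0], [-0.001, 1.0, -0.029], [-1.0, -0.001, -0.007]]
contact_force: [0.4, 0.4, -0.4]
finger_gap: 0.021
```

```bash
python3 st.py
```

```text
46.2 [0.5889 0.0912 0.2969] toolx [-0.0067 -0.0006 -1.    ] yaw -1.6620638882237144 gap 0.020950129023802277 F [ 0.368   0.4387 -0.4184] j [0.1509 0.267  1.6357 0.0004 1.2456 0.1797]
```

Settle, fix the tilt, then look at the held pen.

Call:
{"op": "arm_command", "data": {"motion": [16,3,1,0,0,-0.2,0.2,16,2,0.5,0,0,-0.1,0.1,16,1,0,0,0,0,0,16,0,0,0,0,0,0,16,0,0,0,0,0,0,16,0,0,0,0,0,0,16,0,0,0,0,0,0,16,0,0,0,0,0,0,16,0,0,0,0,0,0,16,0,0,0,0,0,0]}}

```text
clock: 47.03
ee_pos: [0.593, 0.0901, 0.2945]
orientation: [[-0.006, 0.026, 1.0], [-0.002, 1.0, -0.026], [-1.0, -0.002, -0.006]]
contact_force: [-0.8, 0.3, -0.9]
finger_gap: 0.021
```

```bash
python3 st.py;python3 look.py 12 s
python3 - <<'E'
from h import *
np.set_printoptions(precision=4,suppress=True)
s=monitor.get_state(); t=s['ee_pos'];R=s['orientation']
a=cv2.imread('pics/top12.png')[110:240,310:480]
b=cv2.imread('pics/scene12.png')
tip=t+R@np.array([.1215,0,0]); u=proj('scene',tip); print(tip,u)
u0,v0=int(u[0])-30,int(u[1])-60
o=cv2.resize(b[v0:v0+90,u0:u0+60],None,fx=6,fy=6,interpolation=2); cv2.circle(o,(int((u[0]-u0+.5)*6),int((u[1]-v0+.5)*6)),3,(0,255,0),-1)
cv2.imwrite('pics/c12.png',np.hstack([cv2.resize(a,(440,540),interpolation=2),o]))
S=cloud('scene',np.load('scene12.npz')['d'])
m=(np.hypot(S[...,0]-t[0],S[...,1]-t[1])<.03)&(S[...,2]>.17)&(S[...,2]<.28)
P=S[m]
v,uu=np.nonzero(m)
for z in np.arange(.17,.28,.008):
    q=P[(P[:,2]>=z)&(P[:,2]<z+.008)]
    if len(q): print('%.3f'%z,len(q),q.mean(0))
print(P[:,2].min())
E
```

```text
47.03 [0.593  0.0901 0.2945] toolx [-0.0061 -0.0023 -1.    ] yaw -1.4751641361121115 gap 0.021017925898698366 F [-0.7638  0.3011 -0.9324] j [ 0.1491  0.275   1.6304 -0.0014  1.2426  0.1753]
47.1333 [0.5931 0.0903 0.2944] [ 0.9997 -0.0254 -0.0061] 0.02100917214182306 [ 0.4839 -0.5807 -0.8361]
[0.5923 0.0901 0.1729] (np.float64(292.2111618151036), np.float64(164.05127094616205))
0.170 2 [0.587  0.0953 0.1774]
0.178 4 [0.5919 0.093  0.1824]
0.186 4 [0.5915 0.0929 0.1892]
0.194 9 [0.5893 0.0936 0.1989]
0.202 8 [0.5878 0.0951 0.2072]
0.210 12 [0.5874 0.0943 0.2151]
0.218 12 [0.5875 0.0942 0.2219]
0.226 14 [0.5853 0.0963 0.2298]
0.234 19 [0.5856 0.0954 0.2378]
0.242 18 [0.5866 0.0956 0.2463]
0.250 15 [0.5886 0.0949 0.2535]
0.258 19 [0.5855 0.0962 0.262 ]
0.266 19 [0.5877 0.0944 0.2702]
0.274 10 [0.5873 0.0943 0.2766]
0.17693642562006867
```

View pics/c12.png

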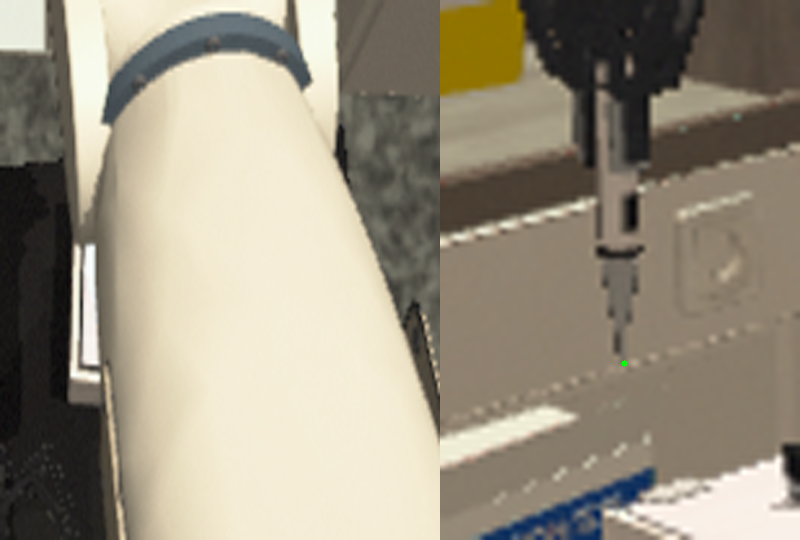

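```bash
cat > sm.py <<'E'
from h import *
np.set_printoptions(precision=1,suppress=True)
o=np.array([.5285,-.0081,0]);th=np.radians(-1.34);c,s=np.cos(th),np.sin(th);Rb=np.array([[c,-s,0],[s,c,0],[0,0,1]])
st=monitor.get_state();t=st['ee_pos'];R=st['orientation']
tip=t+R[:,0]*.120
b=Rb.T@(tip-o)*1000
print('%.2f'%st['clock'],'tip box mm',b,'rot fix deg x,y:',np.round(np.degrees([R[1,0]*-1,R[0,0]]),2),'yaw',np.degrees(np.arctan2(R[1,2],R[0,2])),'F',st['contact_force'])
print('world mm: to front-left',Rb@np.array([-63,103,95])-Rb@b,' front-right',Rb@np.array([-63,-103,95])-Rb@b,' L-start',Rb@np.array([68,103,95])-Rb@b,' R-end',Rb@np.array([68,-103,95])-Rb@b)
E
python3 sm.py
```

```text
47.13 tip box mm [ 61.5  99.6 174.4] rot fix deg x,y: [ 0.1 -0.3] yaw -1.457647252336551 F [ 0.5 -0.6 -0.8]
world mm: to front-left [-124.4    6.3  -79.4]  front-right [-129.2 -199.7  -79.4]  L-start [  6.6   3.2 -79.4]  R-end [   1.7 -202.7  -79.4]
```

Call:
{"op": "arm_command", "data": {"motion": [16,2,1,-4,0.1,-0.2,0,16,1.5,0.8,-8,0,-0.1,0,16,1,0.4,-10,0,0,0,16,0.5,0.2,-12,0,0,0,16,0,0,-10,0,0,0,16,0,0,-7,0,0,0,16,0,0,-4,0,0,0,16,0,0,-2,0,0,0,16,0,0,0,0,0,0,16,0,0,0,0,0,0]}}

```text
clock: 47.97
ee_pos: [0.5977, 0.0934, 0.2297]
orientation: [[-0.003, 0.025, 1.0], [-0.001, 1.0, -0.025], [-1.0, -0.001, -0.003]]
contact_force: [0.3, -0.7, -0.9]
finger_gap: 0.0213
```

```bash
python3 sm.py
```

```text
47.97 tip box mm [ 66.4 103.  109.7] rot fix deg x,y: [ 0.  -0.2] yaw -1.4122056081016952 F [ 0.3 -0.7 -0.9]
world mm: to front-left [-129.4    3.   -14.7]  front-right [-134.2 -203.   -14.7]  L-start [  1.6  -0.1 -14.7]  R-end [  -3.3 -206.   -14.7]
```

Run:
```python
from h import *
p,d=cam('scene'); save('s13',p)
s=monitor.get_state();t=s['ee_pos'];R=s['orientation']; tip=t+R[:,0]*.12
u=proj('scene',tip);u2=proj('scene',[tip[0],tip[1],.09]); print(u,u2)
u0,v0=int(u[0])-50,int(u[1])-40
o=cv2.resize(p[v0:v0+75,u0:u0+100],None,fx=8,fy=8,interpolation=cv2.INTER_CUBIC)
for q,cl in((u,(0,255,0)),(u2,(255,0,0))): cv2.circle(o,(int((q[0]-u0+.5)*8),int((q[1]-v0+.5)*8)),3,cl,-1)
save('c13',o)
```

```text
(np.float64(291.2014299058432), np.float64(182.2306726004999)) (np.float64(291.44606672432406), np.float64(187.85292121402378))
```

View pics/c13.png

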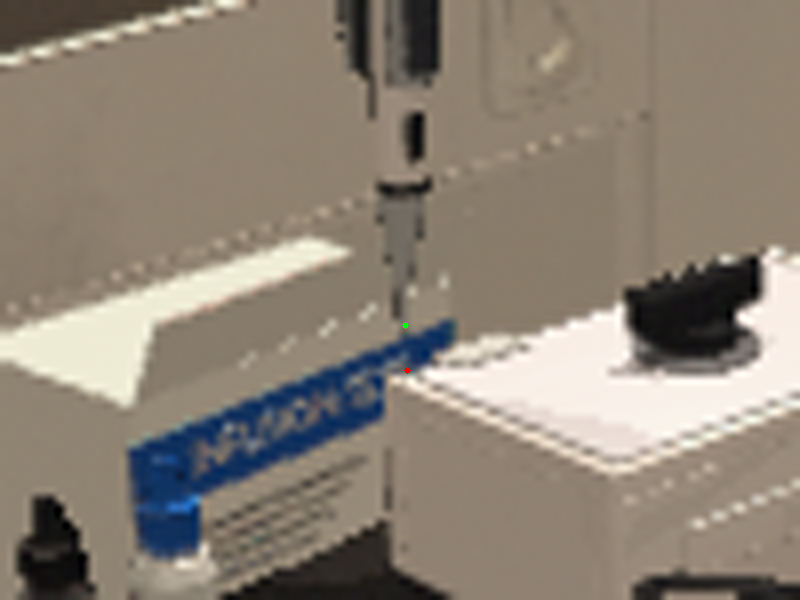

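Call:
{"op": "arm_command", "data": {"motion": [16,0.4,0,-1,0,-0.1,0,16,0.3,0,-1.5,0,-0.1,0,16,0.2,0,-2,0,0,0,16,0.1,0,-2,0,0,0,16,0,0,-2,0,0,0,16,0,0,-1.5,0,0,0,16,0,0,-1,0,0,0,16,0,0,-0.5,0,0,0,16,0,0,-0.3,0,0,0,16,0,0,-0.2,0,0,0]}}

```text
clock: 48.85
ee_pos: [0.5999, 0.0936, 0.2186]
orientation: [[0.005, 0.025, 1.0], [-0.0, 1.0, -0.025], [-1.0, 0.0, 0.005]]
contact_force: [0.1, -0.1, -0.2]
finger_gap: 0.021
```

```bash
python3 sm.py
```

```text
48.85 tip box mm [ 69.5 103.3  98.6] rot fix deg x,y: [0.  0.3] yaw -1.4194825913583902 F [ 0.1 -0.1 -0.2]
world mm: to front-left [-132.5    2.8   -3.6]  front-right [-137.3 -203.1   -3.6]  L-start [-1.5 -0.3 -3.6]  R-end [  -6.4 -206.2   -3.6]
```

Call:
{"op": "arm_command", "data": {"motion": [16,-0.5,0,-0.8,0,0.1,0,16,-0.8,0,-0.8,0,0.1,0,16,-1.2,0,-0.6,0,0,0,16,-1.6,0,-0.4,0,0,0,16,-1.8,0,-0.2,0,0,0,16,-2,0,-0.2,0,0,0,16,-2,0,-0.2,0,0,0,16,-2,0.1,-0.2,0,0,0,16,-2,0,-0.1,0,0,0,16,-2,0.1,-0.1,0,0,0]}}

```text
clock: 49.68
ee_pos: [0.5825, 0.0938, 0.2148]
orientation: [[0.001, 0.025, 1.0], [-0.0, 1.0, -0.025], [-1.0, -0.0, 0.001]]
contact_force: [1.2, 0.6, -1.2]
finger_gap: 0.0211
```

```bash
python3 sm.py
```

```text
49.68 tip box mm [ 51.7 103.1  94.8] rot fix deg x,y: [0.  0.1] yaw -1.420921827244938 F [ 1.2  0.6 -1.2]
world mm: to front-left [-114.7    2.6    0.2]  front-right [-119.5 -203.4    0.2]  L-start [16.3 -0.5  0.2]  R-end [  11.5 -206.4    0.2]
```

Call:
{"op": "arm_command", "data": {"motion": [16,-2.1,0,-0.1,0,0,0,16,-2.1,0.1,0,0,0,0,16,-2.1,0,0,0,0,0,16,-2.1,0.1,-0.1,0,0,0,16,-2.1,0,0,0,0,0,16,-2.1,0.1,0,0,0,0,16,-2.1,0,-0.1,0,0,0,16,-2.1,0.1,0,0,0,0,16,-2.1,0,0,0,0,0,16,-2.1,0.1,0,0,0,0]}}

```text
clock: 50.52
ee_pos: [0.5592, 0.0943, 0.2147]
orientation: [[0.001, 0.025, 1.0], [-0.0, 1.0, -0.025], [-1.0, 0.0, 0.001]]
contact_force: [0.7, -0.9, 0.1]
finger_gap: 0.0208
```

```bash
python3 sm.py
```

```text
50.52 tip box mm [ 28.4 103.1  94.7] rot fix deg x,y: [0.  0.1] yaw -1.416516939559875 F [ 0.7 -0.9  0.1]
world mm: to front-left [-91.4   2.    0.3]  front-right [ -96.2 -203.9    0.3]  L-start [39.6 -1.   0.3]  R-end [  34.8 -207.     0.3]
```

Call:
{"op": "arm_command", "data": {"motion": [16,-2,0,0,0,0,0,16,-2,0.1,0,0,0,0,16,-2,0,0,0,0,0,16,-2,0,0,0,0,0,16,-2,0,0,0,0,0,16,-2,0.1,0,0,0,0,16,-2,0,0,0,0,0,16,-2,0,0,0,0,0,16,-2,0,0,0,0,0,16,-2,0.1,0,0,0,0]}}

```text
clock: 51.35
ee_pos: [0.537, 0.0947, 0.2147]
orientation: [[0.001, 0.025, 1.0], [0.0, 1.0, -0.025], [-1.0, 0.0, 0.001]]
contact_force: [-0.4, -0.0, 0.5]
finger_gap: 0.021
```

```bash
python3 sm.py
```

```text
51.35 tip box mm [  6.2 102.9  94.7] rot fix deg x,y: [-0.   0.1] yaw -1.4152096213046161 F [-0.4 -0.   0.5]
world mm: to front-left [-69.2   1.7   0.3]  front-right [ -74.  -204.3    0.3]  L-start [61.7 -1.4  0.3]  R-end [  56.9 -207.3    0.3]
```

Call:
{"op": "arm_command", "data": {"motion": [16,-2,0,0,0,0,0,16,-2,0.1,0,0,0,0,16,-2,0,0,0,0,0,16,-2,0,0,0,0,0,16,-2,0,0,0,0,0,16,-2,0.1,0,0,0,0,16,-2,0,0,0,0,0,16,-2,0,0,0,0,0,16,-2,0,0,0,0,0,16,-2,0.1,0,0,0,0]}}

```text
clock: 52.18
ee_pos: [0.5148, 0.095, 0.2148]
orientation: [[0.002, 0.025, 1.0], [0.0, 1.0, -0.025], [-1.0, 0.0, 0.002]]
contact_force: [0.6, 0.3, -0.6]
finger_gap: 0.0209
```

```bash
python3 sm.py
```

```text
52.18 tip box mm [-16.  102.8  94.8] rot fix deg x,y: [-0.   0.1] yaw -1.4164083493737698 F [ 0.6  0.3 -0.6]
world mm: to front-left [-47.    1.3   0.2]  front-right [ -51.8 -204.6    0.2]  L-start [83.9 -1.7  0.2]  R-end [  79.1 -207.7    0.2]
```

```bash
python3 - <<'E'
from h import *
p,d=cam('scene'); save('s14',p)
s=monitor.get_state();t=s['ee_pos'];R=s['orientation']; tip=t+R[:,0]*.12
u=proj('scene',tip)
u0,v0=int(u[0])-40,int(u[1])-35
o=cv2.resize(p[v0:v0+60,u0:u0+80],None,fx=9,fy=9,interpolation=cv2.INTER_CUBIC)
cv2.circle(o,(int((u[0]-u0+.5)*9),int((u[1]-v0+.5)*9)),2,(0,255,0),-1)
save('c14',o)
E
python3 sm.py
```

```text
52.23 tip box mm [-16.4 102.7  94.7] rot fix deg x,y: [-0.   0.1] yaw -1.4159471579319864 F [ 0.6 -0.  -0.7]
world mm: to front-left [-46.6   1.4   0.3]  front-right [ -51.4 -204.6    0.3]  L-start [84.4 -1.7  0.3]  R-end [  79.6 -207.6    0.3]
```

View pics/c14.png

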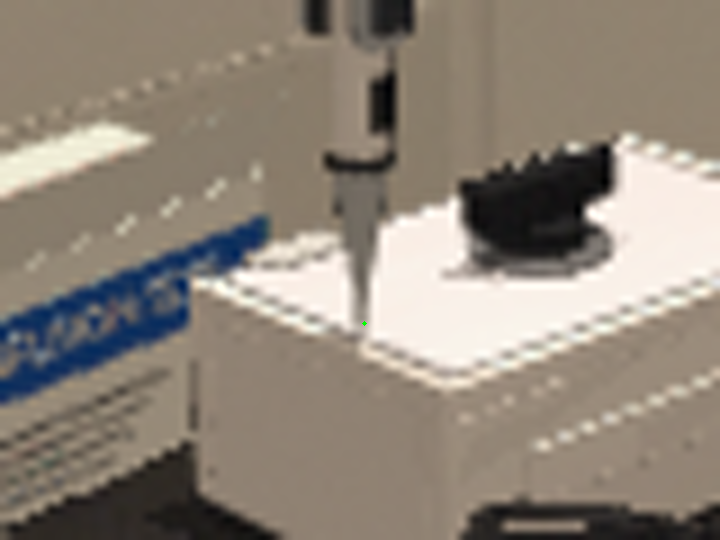

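Call:
{"op": "arm_command", "data": {"motion": [16,-1.6,0,0,0,0,0,16,-2,0.1,0,0,0,0,16,-2,0,0,0,0,0,16,-2,0.1,0,0,0,0,16,-2,0,0,0,0,0,16,-2,0.1,0,0,0,0,16,-2,0,0,0,0,0,16,-2,0.1,0,0,0,0,16,-2,0,0,0,0,0,16,-2,0.1,0,0,0,0]}}

```text
clock: 53.07
ee_pos: [0.493, 0.0956, 0.2148]
orientation: [[0.001, 0.025, 1.0], [0.0, 1.0, -0.025], [-1.0, 0.0, 0.001]]
contact_force: [-0.2, -0.2, -0.6]
finger_gap: 0.0212
```

Call:
{"op": "arm_command", "data": {"motion": [16,-2,0,0,0,0,0,16,-2,0.1,0,0,0,0,16,-2,0,0,0,0,0,16,-2,0.1,0,0,0,0,16,-2,0,0,0,0,0,16,-2,0.1,0,0,0,0,16,-2,0,0,0,0,0,16,-2,0.1,0,0,0,0,16,-1.8,0,0,0,0,0,16,-1.5,0.1,0,0,0,0]}}

```text
clock: 53.9
ee_pos: [0.4714, 0.0961, 0.2149]
orientation: [[0.002, 0.025, 1.0], [0.0, 1.0, -0.025], [-1.0, 0.0, 0.002]]
contact_force: [0.4, -0.3, -1.0]
finger_gap: 0.0214
```

```bash
python3 sm.py
```

```text
53.90 tip box mm [-59.3 102.9  94.9] rot fix deg x,y: [-0.   0.1] yaw -1.4146618717544233 F [ 0.4 -0.3 -1. ]
world mm: to front-left [-3.7  0.2  0.1]  front-right [  -8.5 -205.7    0.1]  L-start [127.3  -2.9   0.1]  R-end [ 122.5 -208.8    0.1]
```

Call:
{"op": "arm_command", "data": {"motion": [16,-1,0,0,0,0,0,16,-0.7,0,0,0,0,0,16,-0.4,-0.3,0,0,0,0,16,-0.2,-0.8,0,0,0,0,16,-0.1,-1.3,0,0,0,0,16,-0.1,-1.7,0,0,0,0,16,-0.1,-2,0,0,0,0,16,-0.1,-2,0,0,0,0,16,-0.1,-2,0,0,0,0,16,-0.1,-2,0,0,0,0]}}

```text
clock: 54.73
ee_pos: [0.4682, 0.083, 0.2149]
orientation: [[0.002, 0.024, 1.0], [0.0, 1.0, -0.024], [-1.0, 0.0, 0.002]]
contact_force: [-0.6, 0.4, -0.5]
finger_gap: 0.0207
```

```bash
python3 sm.py
```

```text
54.73 tip box mm [-62.2  89.7  94.9] rot fix deg x,y: [-0.   0.1] yaw -1.3928078146664464 F [-0.6  0.4 -0.5]
world mm: to front-left [-0.5 13.3  0.1]  front-right [  -5.3 -192.6    0.1]  L-start [130.5  10.3   0.1]  R-end [ 125.7 -195.7    0.1]
```

Call:
{"op": "arm_command", "data": {"motion": [16,-0.1,-2,0,0,0,0,16,-0.1,-2,0,0,0,0,16,-0.1,-2,0,0,0,0,16,-0.1,-2,0,0,0,0,16,-0.1,-2,0,0,0,0,16,-0.1,-2,0,0,0,0,16,-0.1,-2,0,0,0,0,16,-0.1,-2,0,0,0,0,16,-0.1,-2,0,0,0,0,16,-0.1,-2,0,0,0,0]}}

```text
clock: 55.57
ee_pos: [0.4671, 0.0606, 0.2149]
orientation: [[0.002, 0.025, 1.0], [0.0, 1.0, -0.025], [-1.0, 0.0, 0.002]]
contact_force: [0.3, -0.9, 0.2]
finger_gap: 0.021
```

Call:
{"op": "arm_command", "data": {"motion": [16,-0.1,-2,0,0,0,0,16,-0.1,-2,0,0,0,0,16,-0.1,-2,0,0,0,0,16,-0.1,-2,0,0,0,0,16,-0.1,-2,0,0,0,0,16,-0.1,-2,0,0,0,0,16,-0.1,-2,0,0,0,0,16,-0.1,-2,0,0,0,0,16,-0.1,-2,0,0,0,0,16,-0.1,-2,0,0,0,0]}}

```text
clock: 56.4
ee_pos: [0.466, 0.0383, 0.2149]
orientation: [[0.002, 0.025, 1.0], [0.0, 1.0, -0.025], [-1.0, 0.0, 0.002]]
contact_force: [-0.3, 0.4, -1.4]
finger_gap: 0.0207
```

```bash
python3 sm.py
```

```text
56.40 tip box mm [-63.4  45.   94.9] rot fix deg x,y: [-0.   0.1] yaw -1.4128118760437725 F [-0.3  0.4 -1.4]
world mm: to front-left [ 1.7 58.   0.1]  front-right [  -3.1 -147.9    0.1]  L-start [132.7  54.9   0.1]  R-end [ 127.9 -151.     0.1]
```

Call:
{"op": "arm_command", "data": {"motion": [16,0,-2,0,0,0,0,16,-0.1,-2,0,0,0,0,16,0,-2,0,0,0,0,16,-0.1,-2,0,0,0,0,16,0,-2,0,0,0,0,16,0,-2,0,0,0,0,16,-0.1,-2,0,0,0,0,16,0,-2,0,0,0,0,16,-0.1,-2,0,0,0,0,16,0,-2,0,0,0,0]}}

```text
clock: 57.23
ee_pos: [0.4655, 0.0161, 0.2149]
orientation: [[0.002, 0.025, 1.0], [0.0, 1.0, -0.025], [-1.0, 0.0, 0.002]]
contact_force: [-0.8, 0.5, -0.3]
finger_gap: 0.0211
```

Call:
{"op": "arm_command", "data": {"motion": [16,0,-2,0,0,0,0,16,-0.1,-2,0,0,0,0,16,0,-2,0,0,0,0,16,-0.1,-2,0,0,0,0,16,0,-2,0,0,0,0,16,0,-2,0,0,0,0,16,-0.1,-2,0,0,0,0,16,0,-2,0,0,0,0,16,-0.1,-2,0,0,0,0,16,0,-2,0,0,0,0]}}

```text
clock: 58.07
ee_pos: [0.4651, -0.0061, 0.2149]
orientation: [[0.002, 0.025, 1.0], [0.0, 1.0, -0.025], [-1.0, 0.0, 0.002]]
contact_force: [-0.0, -0.0, -0.6]
finger_gap: 0.0206
```

Call:
{"op": "arm_command", "data": {"motion": [16,0,-2,0,0,0,0,16,-0.1,-2,0,0,0,0,16,0,-2,0,0,0,0,16,-0.1,-2,0,0,0,0,16,0,-2,0,0,0,0,16,0,-2,0,0,0,0,16,-0.1,-2,0,0,0,0,16,0,-2,0,0,0,0,16,-0.1,-2,0,0,0,0,16,0,-2,0,0,0,0]}}

```text
clock: 58.9
ee_pos: [0.4646, -0.0283, 0.2149]
orientation: [[0.002, 0.025, 1.0], [0.0, 1.0, -0.025], [-1.0, 0.0, 0.002]]
contact_force: [0.4, -0.9, -1.1]
finger_gap: 0.0208
```

```bash
python3 sm.py
```

```text
58.90 tip box mm [-63.2 -21.7  94.9] rot fix deg x,y: [-0.   0.1] yaw -1.4123015281616114 F [ 0.4 -0.9 -1.1]
world mm: to front-left [  3.1 124.6   0.1]  front-right [ -1.7 -81.3   0.1]  L-start [134.1 121.6   0.1]  R-end [129.3 -84.4   0.1]
```

Call:
{"op": "arm_command", "data": {"motion": [16,0,-2,0,0,0,0,16,-0.1,-2,0,0,0,0,16,0,-2,0,0,0,0,16,-0.1,-2,0,0,0,0,16,0,-2,0,0,0,0,16,0,-2,0,0,0,0,16,-0.1,-2,0,0,0,0,16,0,-2,0,0,0,0,16,-0.1,-2,0,0,0,0,16,0,-2,0,0,0,0]}}

```text
clock: 59.73
ee_pos: [0.4642, -0.0505, 0.2149]
orientation: [[0.002, 0.025, 1.0], [0.0, 1.0, -0.025], [-1.0, 0.0, 0.002]]
contact_force: [0.1, -0.2, -0.8]
finger_gap: 0.021
```

Call:
{"op": "arm_command", "data": {"motion": [16,0,-2,0,0,0,0,16,-0.1,-2,0,0,0,0,16,0,-2,0,0,0,0,16,-0.1,-2,0,0,0,0,16,0,-2,0,0,0,0,16,0,-2,0,0,0,0,16,-0.1,-2,0,0,0,0,16,0,-2,0,0,0,0,16,-0.1,-2,0,0,0,0,16,0,-2,0,0,0,0]}}

```text
clock: 60.57
ee_pos: [0.4637, -0.0728, 0.2149]
orientation: [[0.002, 0.025, 1.0], [0.0, 1.0, -0.025], [-1.0, 0.0, 0.002]]
contact_force: [-0.5, 0.5, -0.3]
finger_gap: 0.0212
```

Call:
{"op": "arm_command", "data": {"motion": [16,0,-2,0,0,0,0,16,-0.1,-2,0,0,0,0,16,0,-2,0,0,0,0,16,-0.1,-2,0,0,0,0,16,0,-2,0,0,0,0,16,0,-2,0,0,0,0,16,-0.1,-2,0,0,0,0,16,0,-2,0,0,0,0,16,-0.1,-2,0,0,0,0,16,0,-2,0,0,0,0]}}

```text
clock: 61.4
ee_pos: [0.4632, -0.095, 0.2149]
orientation: [[0.002, 0.025, 1.0], [0.0, 1.0, -0.025], [-1.0, 0.0, 0.002]]
contact_force: [0.4, 0.4, 0.5]
finger_gap: 0.0208
```

```bash
python3 sm.py
python3 - <<'E'
from h import *
p,d=cam('scene'); save('s15',p)
s=monitor.get_state();t=s['ee_pos'];R=s['orientation']; tip=t+R[:,0]*.12
u=proj('scene',tip)
u0,v0=int(u[0])-40,int(u[1])-35
o=cv2.resize(p[v0:v0+60,u0:u0+80],None,fx=9,fy=9,interpolation=cv2.INTER_CUBIC)
cv2.circle(o,(int((u[0]-u0+.5)*9),int((u[1]-v0+.5)*9)),2,(0,255,0),-1)
save('c15',o)
E
python3 sm.py
```

```text
61.40 tip box mm [-63.  -88.4  94.9] rot fix deg x,y: [-0.   0.1] yaw -1.4114287170135207 F [0.4 0.4 0.5]
world mm: to front-left [  4.5 191.3   0.1]  front-right [ -0.3 -14.6   0.1]  L-start [135.4 188.2   0.1]  R-end [130.6 -17.7   0.1]
61.45 tip box mm [-62.9 -88.7  94.9] rot fix deg x,y: [0.  0.1] yaw -1.412902738847383 F [-0.1  0.2 -1.2]
world mm: to front-left [  4.4 191.6   0.1]  front-right [ -0.4 -14.3   0.1]  L-start [135.4 188.5   0.1]  R-end [130.5 -17.4   0.1]
```

View pics/c15.png

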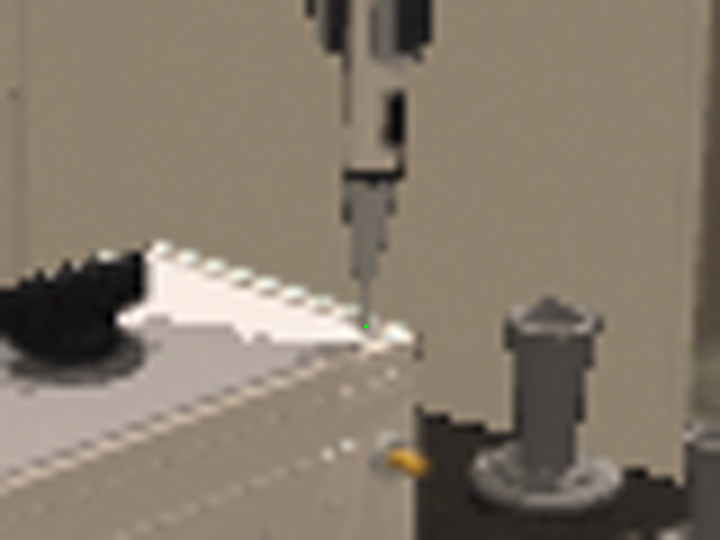

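Call:
{"op": "arm_command", "data": {"motion": [16,0,-1.6,0,0,0,0,16,0,-2,0,0,0,0,16,0,-2,0,0,0,0,16,0,-2,0,0,0,0,16,0,-2,0,0,0,0,16,0,-1.5,0,0,0,0,16,0,-0.8,0,0,0,0,16,0.2,-0.4,0,0,0,0,16,0.6,-0.1,0,0,0,0,16,1,0,0,0,0,0]}}

```text
clock: 62.28
ee_pos: [0.465, -0.1092, 0.2149]
orientation: [[0.002, 0.025, 1.0], [-0.0, 1.0, -0.025], [-1.0, -0.0, 0.002]]
contact_force: [-0.3, 0.2, -0.2]
finger_gap: 0.0209
```

```bash
python3 sm.py
```

```text
62.28 tip box mm [ -60.9 -102.6   94.9] rot fix deg x,y: [0.  0.1] yaw -1.4395690330337876 F [-0.3  0.2 -0.2]
world mm: to front-left [  2.7 205.6   0.1]  front-right [-2.2 -0.4  0.1]  L-start [133.6 202.5   0.1]  R-end [128.8  -3.4   0.1]
```

Call:
{"op": "arm_command", "data": {"motion": [16,1.5,-0.1,0,0,0,0,16,1.8,0,0,0,0,0,16,2,-0.1,0,0,0,0,16,2,0,0,0,0,0,16,2,-0.1,0,0,0,0,16,2,0,0,0,0,0,16,2,-0.1,0,0,0,0,16,2,0,0,0,0,0,16,2,-0.1,0,0,0,0,16,2,0,0,0,0,0]}}

```text
clock: 63.12
ee_pos: [0.4866, -0.1094, 0.2148]
orientation: [[0.002, 0.025, 1.0], [0.0, 1.0, -0.025], [-1.0, 0.0, 0.002]]
contact_force: [0.6, -0.7, -0.6]
finger_gap: 0.0211
```

```bash
python3 sm.py
```

```text
63.12 tip box mm [ -39.3 -102.2   94.8] rot fix deg x,y: [-0.   0.1] yaw -1.4082830308883507 F [ 0.6 -0.7 -0.6]
world mm: to front-left [-18.9 205.7   0.2]  front-right [-23.7  -0.2   0.2]  L-start [112.1 202.7   0.2]  R-end [107.2  -3.3   0.2]
```

Call:
{"op": "arm_command", "data": {"motion": [16,2,-0.1,0,0,0,0,16,2,0,0,0,0,0,16,2,-0.1,0,0,0,0,16,2,0,0,0,0,0,16,2,-0.1,0,0,0,0,16,2,0,0,0,0,0,16,2,-0.1,0,0,0,0,16,2,0,0,0,0,0,16,2,-0.1,0,0,0,0,16,2,0,0,0,0,0]}}

```text
clock: 63.95
ee_pos: [0.5088, -0.11, 0.2148]
orientation: [[0.002, 0.025, 1.0], [0.0, 1.0, -0.025], [-1.0, 0.0, 0.002]]
contact_force: [-0.1, 0.4, -1.1]
finger_gap: 0.0212
```

```bash
python3 sm.py
```

```text
63.95 tip box mm [ -17.1 -102.3   94.8] rot fix deg x,y: [-0.   0.1] yaw -1.411488068222892 F [-0.1  0.4 -1.1]
world mm: to front-left [-41.1 206.3   0.2]  front-right [-45.9   0.4   0.2]  L-start [ 89.9 203.3   0.2]  R-end [85.  -2.7  0.2]
```

Call:
{"op": "arm_command", "data": {"motion": [16,2,-0.1,0,0,0,0,16,2,0,0,0,0,0,16,2,-0.1,0,0,0,0,16,2,0,0,0,0,0,16,2,-0.1,0,0,0,0,16,2,-0.1,0,0,0,0,16,2,-0.1,0,0,0,0,16,2,0,0,0,0,0,16,2,-0.1,0,0,0,0,16,2,0,0,0,0,0]}}

```text
clock: 64.78
ee_pos: [0.531, -0.1106, 0.2147]
orientation: [[0.002, 0.025, 1.0], [0.0, 1.0, -0.025], [-1.0, 0.0, 0.002]]
contact_force: [-0.1, -0.5, -0.4]
finger_gap: 0.0212
```

Call:
{"op": "arm_command", "data": {"motion": [16,2,-0.1,0,0,0,0,16,2,0,0,0,0,0,16,2,-0.1,0,0,0,0,16,2,0,0,0,0,0,16,2,-0.1,0,0,0,0,16,2,-0.1,0,0,0,0,16,2,-0.1,0,0,0,0,16,2,0,0,0,0,0,16,2,-0.1,0,0,0,0,16,2,0,0,0,0,0]}}

```text
clock: 65.62
ee_pos: [0.5532, -0.1113, 0.2146]
orientation: [[0.001, 0.025, 1.0], [0.0, 1.0, -0.025], [-1.0, 0.0, 0.001]]
contact_force: [-0.4, 0.0, 0.0]
finger_gap: 0.0207
```

```bash
python3 sm.py
```

```text
65.62 tip box mm [  27.3 -102.6   94.6] rot fix deg x,y: [-0.   0.1] yaw -1.411858472107278 F [-0.4  0.   0. ]
world mm: to front-left [-85.5 207.6   0.4]  front-right [-90.3   1.7   0.4]  L-start [ 45.5 204.6   0.4]  R-end [40.7 -1.4  0.4]
```

Call:
{"op": "arm_command", "data": {"motion": [16,2,-0.1,0,0,0,0,16,2,0,0,0,0,0,16,2,-0.1,0.1,0,0,0,16,2,0,0,0,0,0,16,2,-0.1,0,0,0,0,16,2,-0.1,0,0,0,0,16,2,-0.1,0.1,0,0,0,16,2,0,0,0,0,0,16,2,-0.1,0,0,0,0,16,2,0,0,0,0,0]}}

```text
clock: 66.45
ee_pos: [0.5754, -0.112, 0.2148]
orientation: [[0.001, 0.025, 1.0], [0.0, 1.0, -0.025], [-1.0, 0.0, 0.001]]
contact_force: [0.2, -0.8, 0.3]
finger_gap: 0.021
```

Call:
{"op": "arm_command", "data": {"motion": [16,2,-0.1,0,0,0,0,16,2,0,0,0,0,0,16,2,-0.1,0,0,0,0,16,2,0,0,0,0,0,16,1.8,-0.1,0,0,0,0,16,1.5,0,0,0,0,0,16,1.3,-0.1,0,0,0,0,16,1,0,0,0,0,0,16,0.6,0,0,0,0,0,16,0,0,0,0,0,0]}}

```text
clock: 67.28
ee_pos: [0.5916, -0.1124, 0.2147]
orientation: [[0.001, 0.025, 1.0], [0.0, 1.0, -0.025], [-1.0, 0.0, 0.001]]
contact_force: [0.3, 0.5, -0.3]
finger_gap: 0.0213
```

```bash
python3 sm.py
```

```text
67.28 tip box mm [  65.7 -102.8   94.7] rot fix deg x,y: [-0.   0.1] yaw -1.406983573297701 F [ 0.3  0.5 -0.3]
world mm: to front-left [-123.8  208.7    0.3]  front-right [-128.6    2.8    0.3]  L-start [  7.1 205.6   0.3]  R-end [ 2.3 -0.3  0.3]
```

Call:
{"op": "arm_command", "data": {"motion": [16,1,0,0,0,0,0,16,1,0,0,0,0,0,16,0.5,0,0.5,0,0,0,16,0,0,1.5,0,0,0,16,0,0,2.5,0,0,0,16,0,0,4,0,0,0,16,0,0,8,0,0,0,16,0,0,15,0,0,0,16,0,0,22,0,0,0,16,0,-5,25,0,0,0]}}

```text
clock: 68.12
ee_pos: [0.5909, -0.1162, 0.2927]
orientation: [[-0.008, 0.024, 1.0], [0.002, 1.0, -0.024], [-1.0, 0.002, -0.008]]
contact_force: [-0.3, -0.2, 0.3]
finger_gap: 0.0209
```

Call:
{"op": "arm_command", "data": {"motion": [16,-10,-10,15,0,0,0,16,-18,-13,6,0,0,0,16,-22,-15,0,0,0,0,16,-22,-15,0,0,0,0,16,-20,-12,0,0,0,0,16,-16,-8,0,0,0,0,16,-10,-3,0,0,0,0,16,-5,-1,0,0,0,0,16,-2,0,0,0,0,0,16,0,0,0,0,0,0]}}

```text
clock: 68.95
ee_pos: [0.4648, -0.1964, 0.3298]
orientation: [[0.011, 0.023, 1.0], [-0.003, 1.0, -0.023], [-1.0, -0.003, 0.011]]
contact_force: [0.6, 0.2, -0.0]
finger_gap: 0.0208
```

```bash
python3 st.py
```

```text
68.95 [ 0.4648 -0.1964  0.3298] toolx [ 0.0107 -0.0033 -0.9999] yaw -1.322274937723439 gap 0.02079875262755341 F [ 0.5545  0.2253 -0.0315] j [-0.4036  0.0809  1.7895  0.0012  1.2601 -0.3809]
```

Call:
{"op": "arm_command", "data": {"motion": [16,-2,-1.2,0,0.1,0.3,0,16,-1.5,-1,-5,0.1,0.2,0,16,-1,-0.5,-10,0,0.1,0,16,-0.5,-0.3,-15,0,0,0,16,0,0,-18,0,0,0,16,0,0,-16,0,0,0,16,0,0,-12,0,0,0,16,0,0,-7,0,0,0,16,0,0,-3,0,0,0,16,0,0,0,0,0,0]}}

```text
clock: 69.78
ee_pos: [0.462, -0.1969, 0.2341]
orientation: [[-0.004, 0.018, 1.0], [0.003, 1.0, -0.018], [-1.0, 0.003, -0.004]]
contact_force: [-0.0, -0.7, -0.5]
finger_gap: 0.021
```

```bash
python3 st.py
```

```text
69.78 [ 0.462  -0.1969  0.2341] toolx [-0.0039  0.0029 -1.    ] yaw -1.0415203775094277 gap 0.02096262583736267 F [-0.0138 -0.7227 -0.494 ] j [-0.4065  0.1763  1.9     0.0012  1.0701 -0.3889]
```

Call:
{"op": "arm_command", "data": {"motion": [16,-1.2,-1.2,0,-0.1,-0.2,0,16,-0.8,-0.8,0,-0.1,0,0,16,-0.6,-0.6,0,0,0,0,16,-0.4,-0.3,0,0,0,0,16,0,0,0,0,0,0,16,0,0,0,0,0,0,16,0,0,0,0,0,0,16,0,0,0,0,0,0,16,0,0,0,0,0,0,16,0,0,0,0,0,0]}}

```text
clock: 70.62
ee_pos: [0.4606, -0.2008, 0.2372]
orientation: [[0.005, 0.018, 1.0], [-0.003, 1.0, -0.018], [-1.0, -0.003, 0.005]]
contact_force: [0.2, -0.2, 0.2]
finger_gap: 0.0213
```

```bash
python3 st.py;  python3 - <<'E'
from h import *
p,d=cam('scene'); save('s16',p)
s=monitor.get_state();t=s['ee_pos'];R=s['orientation']; tip=t+R[:,0]*.12
u=proj('scene',tip)
u0,v0=int(u[0])-40,int(u[1])-30
o=cv2.resize(p[v0:v0+66,u0:u0+80],None,fx=9,fy=9,interpolation=cv2.INTER_CUBIC)
cv2.circle(o,(int((u[0]-u0+.5)*9),int((u[1]-v0+.5)*9)),2,(0,255,0),-1)
save('c16',o)
E
```

```text
70.62 [ 0.4606 -0.2008  0.2372] toolx [ 0.0049 -0.0032 -1.    ] yaw -1.0345854053241745 gap 0.021291581673856374 F [ 0.2072 -0.1975  0.1824] j [-0.4136  0.1677  1.903  -0.0011  1.0652 -0.395 ]
```

View pics/c16.png

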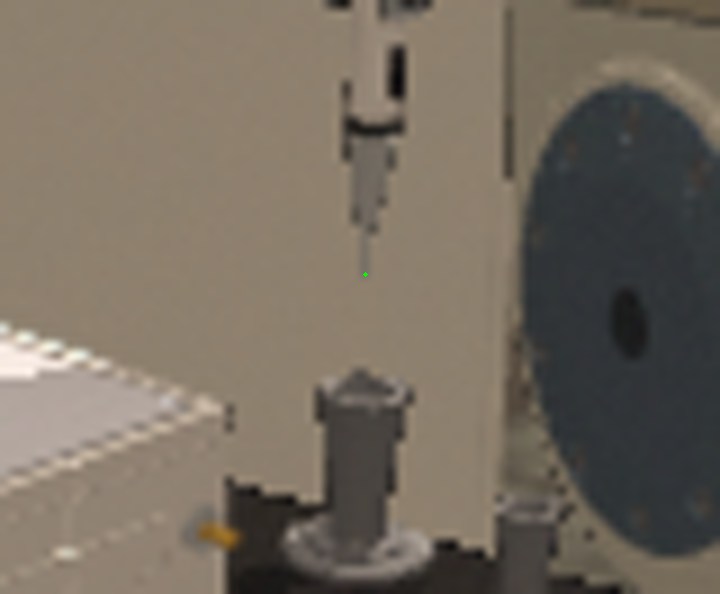

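Call:
{"op": "arm_command", "data": {"motion": [16,-0.8,0.2,0,0.1,0.2,0,16,-0.6,0.1,-3,0.1,0.1,0,16,-0.4,0,-6,0,0,0,16,-0.3,0,-8,0,0,0,16,-0.1,0,-9,0,0,0,16,-0.1,0,-9,0,0,0,16,-0.1,0,-7,0,0,0,16,-0.1,0,-4,0,0,0,16,-0.1,0,-2,0,0,0,16,-0.1,0,0,0,0,0]}}

```text
clock: 71.5
ee_pos: [0.4564, -0.1999, 0.1822]
orientation: [[-0.004, 0.018, 1.0], [0.002, 1.0, -0.018], [-1.0, 0.002, -0.004]]
contact_force: [-0.3, -0.7, -0.4]
finger_gap: 0.0211
```

```bash
python3 st.py
```

```text
71.5 [ 0.4564 -0.1999  0.1822] toolx [-0.0038  0.002  -1.    ] yaw -1.03236590181349 gap 0.02109750338696107 F [-0.2613 -0.7131 -0.3649] j [-0.4161  0.2347  1.9583  0.0003  0.9529 -0.3982]
```

Call:
{"op": "arm_command", "data": {"motion": [16,0.6,-0.1,0,-0.1,-0.2,0,16,0.4,0,-3,0,0,0,16,0.2,0,-6,0,0,0,16,0,0,-8,0,0,0,16,0,0,-8,0,0,0,16,0,0,-7,0,0,0,16,0,0,-5,0,0,0,16,0,0,-3,0,0,0,16,0,0,-1.5,0,0,0,16,0,0,0,0,0,0]}}

```text
clock: 72.33
ee_pos: [0.458, -0.2001, 0.1364]
orientation: [[0.001, 0.018, 1.0], [-0.0, 1.0, -0.018], [-1.0, -0.0, 0.001]]
contact_force: [-0.4, -0.2, -0.4]
finger_gap: 0.0214
```

```bash
python3 st.py
```

```text
72.33 [ 0.458  -0.2001  0.1364] toolx [ 0.0007 -0.0002 -1.    ] yaw -1.0270110204446201 gap 0.02142991620363378 F [-0.3826 -0.1573 -0.3546] j [-0.415   0.3008  1.9947  0.0001  0.8454 -0.3971]
```

Call:
{"op": "arm_command", "data": {"motion": [16,-0.1,0,-0.5,0,0,0,16,-0.1,0,-0.5,0,0,0,16,-0.1,0,-0.5,0,0,0,16,-0.1,0,-0.5,0,0,0,16,-0.1,0,-0.4,0,0,0,16,-0.1,0,-0.4,0,0,0,16,-0.1,0,-0.4,0,0,0,16,-0.1,0,-0.3,0,0,0,16,-0.1,0,-0.3,0,0,0,16,-0.1,0,-0.2,0,0,0]}}

```text
clock: 73.17
ee_pos: [0.4579, -0.2005, 0.1353]
orientation: [[0.003, 0.018, 1.0], [-0.001, 1.0, -0.018], [-1.0, -0.001, 0.003]]
contact_force: [-2.1, 0.2, 3.9]
finger_gap: 0.0209
```

```bash
python3 st.py
```

```text
73.17 [ 0.4579 -0.2005  0.1353] toolx [ 0.0034 -0.0013 -1.    ] yaw -1.0349341251911384 gap 0.020863710736932186 F [-2.109   0.1997  3.9389] j [-0.4159  0.3012  1.9973  0.0003  0.8394 -0.398 ]
```

Call:
{"op": "arm_command", "data": {"motion": [24,0,0,0.3,0,0,0,32,0,0,0,0,0,0,45,0,0,0,0,0,0,50,0,0,0,0,0,0,50,0,0,0,0,0,0,50,0,0,4,0,0,0,50,0,0,10,0,0,0,50,0,0,20,0,0,0,50,0,0,25,0,0,0,50,0,0,25,0,0,0]}}

```text
clock: 74.0
ee_pos: [0.4546, -0.1991, 0.2191]
orientation: [[-0.005, 0.018, 1.0], [0.003, 1.0, -0.018], [-1.0, 0.002, -0.005]]
contact_force: [-0.3, -0.6, 0.2]
finger_gap: 0.0501
```

Call:
{"op": "arm_command", "data": {"motion": [50,0,0,25,0,0,0,50,0,0,20,0,0,0,50,-5,-20,5,0,0,0,50,-10,-30,0,0,0,0,50,-15,-35,0,0,0,0,50,-15,-38,0,0,0,0,50,-15,-38,0,0,0,0,50,-15,-38,0,0,0,0,50,-10,-30,0,0,0,0,50,-5,-15,0,0,0,0]}}

```text
clock: 74.83
ee_pos: [0.3636, -0.4504, 0.2905]
orientation: [[0.013, 0.01, 1.0], [-0.008, 1.0, -0.01], [-1.0, -0.008, 0.013]]
contact_force: [-0.4, 1.5, 0.3]
finger_gap: 0.05
```

```bash
python3 st.py;python3 look.py 20 s; python3 latch.py 20
python3 - <<'E'
from h import *
from scipy.optimize import least_squares
np.set_printoptions(precision=4,suppress=True)
a=cv2.imread('pics/top20.png')[110:260,240:480]; b=cv2.imread('pics/scene20.png')[120:250,220:430]
cv2.imwrite('pics/c20.png',np.hstack([cv2.resize(a,(400,250),interpolation=2),cv2.resize(b,(400,250),interpolation=2)]))
C=cloud('top',np.load('top20.npz')['d'])
near=(np.hypot(C[...,0]-.457,C[...,1]+.2)<.04)
P=C[near&(C[...,2]>.08)&(C[...,2]<.17)]; print(len(P), 'pen top z',C[near][:,2].max())
for zl in(.08,.12):
    q=P[(P[:,2]>zl)&(P[:,2]<zl+.04)]
    if len(q)>5: print(q[:,2].mean(), least_squares(lambda c:np.hypot(q[:,0]-c[0],q[:,1]-c[1])-.011,[.458,-.2],loss='soft_l1',f_scale=.001).x)
E
```

```text
74.83 [ 0.3636 -0.4504  0.2905] toolx [ 0.0129 -0.0082 -0.9999] yaw -0.5511391778920172 gap 0.05000356094596235 F [-0.3762  1.4752  0.3344] j [-0.8971  0.2334  1.6943  0.0054  1.1995 -0.8894]
74.9333 [ 0.3639 -0.4499  0.2903] [ 0.9999 -0.011   0.013 ] 0.0502853236177002 [-0.2669  0.4249 -0.1209]
54 [ 0.5255 -0.0005  0.1218] [ 0.5169 -0.0375  0.1187] [0.5395 0.033  0.1262]
((526.0343627929688, -2.1864662170410156), (70.34207153320312, 19.93091583251953), 82.20604705810547) [[511.3914 -35.6812]
 [531.1382 -38.384 ]
 [540.6774  31.3082]
 [520.9305  34.0111]]
dir deg 87.10355737226843
lid plane [ 0.0194 -0.0067  0.0788] 0.0886944142702249
123 pen top z 0.17990647747107058
0.0999699109970312 [ 0.4591 -0.204 ]
0.13963726104599927 [ 0.4604 -0.206 ]
```

View pics/c20.png

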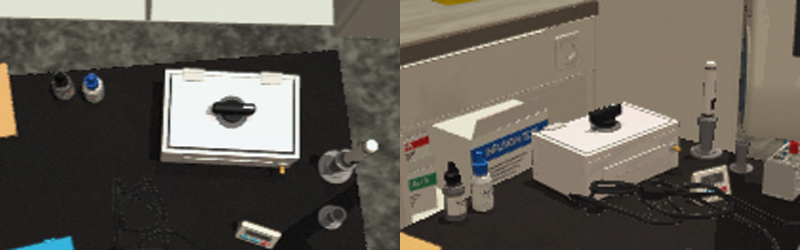

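Call:
{"op": "arm_command", "data": {"motion": [50,0,0,0,0,0,0,50,0,0,0,0,0,0,50,0,0,0,0,0,0,50,0,0,0,0,0,0,50,0,0,0,0,0,0,50,0,0,0,0,0,0,50,0,0,0,0,0,0,50,0,0,0,0,0,0,50,0,0,0,0,0,0,50,0,0,0,0,0,0]}}

```text
clock: 75.77
ee_pos: [0.366, -0.4448, 0.2923]
orientation: [[0.014, 0.007, 1.0], [-0.007, 1.0, -0.007], [-1.0, -0.007, 0.014]]
contact_force: [-0.7, 0.3, -0.2]
finger_gap: 0.0502
```

```bash
python3 look.py 21 s >/dev/null
python3 - <<'E'
from h import *
from scipy.optimize import least_squares
np.set_printoptions(precision=4,suppress=True)
for t in('20','21'):
  for n in('top','scene'):
    d=np.load(n+t+'.npz'); C=cloud(n,d['d'])
    near=(np.hypot(C[...,0]-.457,C[...,1]+.2)<.04)
    P=C[near&(C[...,2]>.08)&(C[...,2]<.17)]
    print(n,t,'top z pctl',np.median(C[near&(C[...,2]>.168)][:,2]))
    for zl in(.08,.12):
        q=P[(P[:,2]>zl)&(P[:,2]<zl+.04)]
        print('  ',q[:,2].mean(), least_squares(lambda c:np.hypot(q[:,0]-c[0],q[:,1]-c[1])-.011,[.458,-.2],loss='soft_l1',f_scale=.001).x)
    m=near&(abs(C[...,2]-.072)<.003); P=C[m]; print('  cup rim x',P[:,0].min(),P[:,0].max(),'y',P[:,1].min(),P[:,1].max())
a=cv2.imread('pics/top21.png')[185:235,420:480]; b=cv2.imread('pics/scene21.png')[140:205,355:405]
cv2.imwrite('pics/c21.png',np.hstack([cv2.resize(a,(400,330),interpolation=2),cv2.resize(b,(254,330),interpolation=2)]))
import numpy as np
d=abs(np.load('top20.npz')['p'].astype(int)-np.load('top21.npz')['p']).max(2)[185:235,420:480]; print('diff',d.max())
E
```

```text
top 20 top z pctl 0.17461164900899473
   0.0999699109970312 [ 0.4591 -0.204 ]
   0.13963726104599927 [ 0.4604 -0.206 ]
  cup rim x 0.4397343354550103 0.47402994388888003 y -0.2158536094560113 -0.18275604789308697
scene 20 top z pctl 0.1725268741458378
   0.09976828468605035 [ 0.4587 -0.204 ]
   0.1385948926465312 [ 0.4603 -0.2042]
  cup rim x 0.43967206690871447 0.472798917669132 y -0.2137687795518286 -0.17550203858191815
top 21 top z pctl 0.17505993474949721
   0.09952216845371864 [ 0.4594 -0.2043]
   0.14150599707716413 [ 0.4606 -0.2061]
  cup rim x 0.43970877294296773 0.47395583037466676 y -0.21542257538871856 -0.1823751516847753
scene 21 top z pctl 0.17259655209390068
   0.10003288542838744 [ 0.4594 -0.2028]
   0.13921573856753183 [ 0.4612 -0.2048]
  cup rim x 0.4406302799532899 0.4761236788491496 y -0.20864797636120302 -0.17953340261408157
diff 15
```

View pics/c21.png

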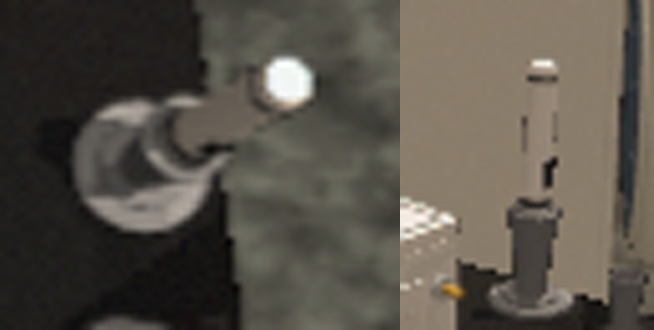

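```bash
python3 -c "
from h import *
print(robot.close_job(), monitor.get_state()['clock'])"
```

```text
the job is handed in; nothing more can be done
the job is handed in; nothing more can be done
```

The job is done and handed in at about 76 s of the 210 s allowed. No verdict was reported, so what follows rests on my own checks.

- **Jars:** All four white jars went into pockets 0 to 3, and the orange look-alike was left alone. Once they were in, the pictures showed the caps in a row, and the two that could be measured by depth were 65 mm above the table, as expected for a seated jar. No jar was knocked aside during the run.
- **Lid and latch:** The lid is shut. It resisted about 14 N when pressed, with the fingertip at 90 mm, the height of the lip. The latch was turned clockwise until it stopped. The last picture puts the bar within about 1.6° of the box's y axis.
- **Pass along the joint:** The pen went left side, front, right side at about 2.7 cm/s, starting beside the hinge on the left and ending beside it on the right. By the arm's readings the tip stayed within about 1 mm of the joint line, roughly 4 mm above the rim. Nothing pushed back on the arm. The exact end points beside the hinge are not given, so I began and ended about 3 mm beyond the hinge axis.
- **Pen:** It stands released and still in the larger stand, leaning about 0.05 rad, with its tip an estimated 1–3 mm from the centre.
- **Dropper bottles:** They look untouched in the last pictures.

**Disagreements and contacts:** The scene camera's calibration is about 1 to 1.5 pixels (2 to 4 mm) off from the top camera and the arm, so I relied on the top camera. While lowering onto the latch, the fingertips touched something with about 8.5 N, probably the disc under the bar. I raised them a few millimetres before gripping.

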